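# Load labelled sample bottles by height and slide the tray up to the label reader

### The arm

A 7-joint arm with a two-finger parallel gripper is mounted at the origin on the work surface. World frame = base frame: x ahead of the robot, y to its left, z up, the work surface at z = 0. Lengths are in m, angles in rad, forces in N, time in s.
With the tool pointing down it reaches from about 0.425 to 0.925 m from the base axis. Payload 6.8 kg.
Tool frame: the origin (TCP) lies at the very end of the fingers, on their centre line; the grasp point (between the pads) lies 19 mm behind it; z points along the fingers, y is the line along which they close (so a half turn about z gives the same grasp; the last joint's range is limited). The gripper opens to 88 mm and grips with 3 to 60 N. Pads are 20 mm wide; open, the fingers measure 115 mm over their backs; the gripper's body (75 mm by 178 mm) begins 61 mm behind the grasp point.
Start: joints at [-1.317, 0.477, 0.022, 1.555, -0.011, 1.109, -0.083], TCP at [0.239, 0.631, 0.223] pointing down, gripper open.
Joint ranges: [-2.96, 2.96], [-0.34, 2.1], [-1.41, 1.46], [0.24, 2.44], [-1.37, 4.51], [0.17, 1.92], [-2.96, 2.96]. Speed limits (rad/s): [2.39, 2.39, 3.14, 3.14, 3.14, 3.14, 3.14].

### API

Orientations are given as a 3x3 rotation matrix whose columns are the frame's x, y, z axes.
In Python, from station import get_obs, get_image, job_done, search_frame, outline_of gives the robot as it stands. The module is installed in compiled form; this text tells all that it offers.
- The arm moves only by the tool play_rows, never from a script. Its argument "targets" is a list that holds one entry, the list of rows, each a list of 7 numbers: the opening, from 0 (shut) to 1 (fully open), then the shift along the tool's x, y, z in m, then the turn, a rotation vector about the tool's x, y, z in rad. In form: [[[fingers, dx, dy, dz, ax, ay, az], ...]]. A call has 1 to 5 rows; each row shifts and turns the commanded pose from where the row before left it, along the tool's axes as they then stand; what a row does not reach is not made up. A row lasts 1/12 s, in which the tool goes at most 41.7 mm and 7.16 degrees, less where a joint would pass 70% of its speed; a pose out of reach is approached as far as the arm can. A call is refused whole if a number of a shift passes 0.0417 or a number of a turn 0.125, either way. A call with a gripper value outside its range is refused whole. The fingers move at their own pace and stop on an object; the grip force is fixed at half the most. Time passes only in rows, so rows that do not move let the fingers close. It gives the time, the measured TCP pose, the force, the opening and the grip force at its end, in the units of the state.
- get_obs(): the state, without advancing time (a new reading comes with each control period).
- get_image(name): name is "scene" or "side" or "wrist"; returns a dict with "img" (400x640x3 uint8, red, green, blue), "fx", "fy", "cx", "cy" (pixels), "R" (3x3) and "t" (3): a world point X has camera coordinates R X + t. Camera axes: x right, y down, z forward; pixel columns grow to the right and rows downward; lengths in m; the calibration is good to about 2 mm. A picture is of the moment at which its call begins. There is no depth.
- job_done(): hands the job in; it is judged then, once.
Trained networks look in the newest picture that a camera, given by its name, has taken for a name from the list of things; names that differ only in an ending like _2 or _b are one class to them, and where a whole thing is asked for, a point or a joint stands for the part that bears it (a point fixed in the world has none). Each returns a list of dicts, best first, with "score" (0 to 1); they miss things now and then, are a little off and sometimes report something else, mostly with a low value. They report only what shows in the picture. A call takes as long as a camera call.
- search_frame(camera, thing): "position" ([x, y, z] in m, in world coordinates, good to about 4 mm: the middle of the surface that is visible of it).
- outline_of(camera, thing): "mask" (400x640 bool, what is visible of it).
The state is a dict: "clock": time; "qpos": joint angles; "joint_vel": joint speeds; "joint_torque": joint torques, N m; "eef_pos": TCP position; "eef_rot": TCP orientation; "ft_force": force on the tool from outside, world axes, zero at the start; "moment": the same for the moment, N m; "grip_width": finger opening in m; "gripper_force": force on a finger pad.
Only numpy, scipy, OpenCV 4.12 (cv2) and the standard library are available. Lean on these libraries where they do the work, as an engineer would, in place of code of your own. Each camera call takes 0.05 s, during which the arm holds its last target. There are 200 camera calls.

### The job

Stand every loose sample bottle from the open bench upright in the three-row tray, sorted by height: the tall ones in the row next to the tray's handle, the medium ones in the middle row and the short ones in the front row, each with its label facing squarely to the front of the tray. The reader starts scanning as soon as the tray comes home, so only when the tray is fully loaded slide it, front first, into the bay until it sits square and fully home against the stop bar. Leave the beaker, the marker and the carton where they are.

Things in the scene. Friction and masses are not known exactly. Their poses are not given: they have to be found in the camera images.
- short_1: Short sample bottle, 66 mm high with its cap; may be absent. All look alike but for height: amber glass, round, 40 mm in diameter; top 31 mm: shoulder, then white cap 34 mm wide, 20 mm high; 70 to 140 g. Origin: centre of the underside, z up; +y points out through the middle of its paper label. An orange seal strip 8 mm wide runs from the label up over the cap to the cap's centre.
- short_2: Short sample bottle, 66 mm high with its cap; may be absent. All look alike but for height: amber glass, round, 40 mm in diameter; top 31 mm: shoulder, then white cap 34 mm wide, 20 mm high; 70 to 140 g. Origin: centre of the underside, z up; +y points out through the middle of its paper label. An orange seal strip 8 mm wide runs from the label up over the cap to the cap's centre.
- short_3: Short sample bottle, 66 mm high with its cap; may be absent. All look alike but for height: amber glass, round, 40 mm in diameter; top 31 mm: shoulder, then white cap 34 mm wide, 20 mm high; 70 to 140 g. Origin: centre of the underside, z up; +y points out through the middle of its paper label. An orange seal strip 8 mm wide runs from the label up over the cap to the cap's centre.
- medium_1: Medium sample bottle, 82 mm high with its cap; may be absent. All look alike but for height: amber glass, round, 40 mm in diameter; top 31 mm: shoulder, then white cap 34 mm wide, 20 mm high; 70 to 140 g. Origin: centre of the underside, z up; +y points out through the middle of its paper label. An orange seal strip 8 mm wide runs from the label up over the cap to the cap's centre.
- medium_2: Medium sample bottle, 82 mm high with its cap; may be absent. All look alike but for height: amber glass, round, 40 mm in diameter; top 31 mm: shoulder, then white cap 34 mm wide, 20 mm high; 70 to 140 g. Origin: centre of the underside, z up; +y points out through the middle of its paper label. An orange seal strip 8 mm wide runs from the label up over the cap to the cap's centre.
- medium_3: Medium sample bottle, 82 mm high with its cap; may be absent. All look alike but for height: amber glass, round, 40 mm in diameter; top 31 mm: shoulder, then white cap 34 mm wide, 20 mm high; 70 to 140 g. Origin: centre of the underside, z up; +y points out through the middle of its paper label. An orange seal strip 8 mm wide runs from the label up over the cap to the cap's centre.
- tall_1: Tall sample bottle, 98 mm high with its cap; may be absent. All look alike but for height: amber glass, round, 40 mm in diameter; top 31 mm: shoulder, then white cap 34 mm wide, 20 mm high; 70 to 140 g. Origin: centre of the underside, z up; +y points out through the middle of its paper label. An orange seal strip 8 mm wide runs from the label up over the cap to the cap's centre.
- tall_2: Tall sample bottle, 98 mm high with its cap; may be absent. All look alike but for height: amber glass, round, 40 mm in diameter; top 31 mm: shoulder, then white cap 34 mm wide, 20 mm high; 70 to 140 g. Origin: centre of the underside, z up; +y points out through the middle of its paper label. An orange seal strip 8 mm wide runs from the label up over the cap to the cap's centre.
- tall_3: Tall sample bottle, 98 mm high with its cap; may be absent. All look alike but for height: amber glass, round, 40 mm in diameter; top 31 mm: shoulder, then white cap 34 mm wide, 20 mm high; 70 to 140 g. Origin: centre of the underside, z up; +y points out through the middle of its paper label. An orange seal strip 8 mm wide runs from the label up over the cap to the cap's centre.
- tray: Loose black tray, 208 (x) by 203 mm (y), 0.45 kg. Origin: centre of the underside, z up; +y to its front, away from the handle. Floor 4 mm thick, side panels 40 mm high. Steel rails along x, 31 to 37 mm above the bench, part three rows 60 mm wide, centre lines y = +65 (front, short), 0 (middle, medium), -65 mm (next to the handle, tall). A row takes 3 bottles 65 mm apart. Slides at 3-11 N.
- tray_front (a point): Middle of the tray's front face at bench level (tray y = +101.5 mm). When the tray is home this point lies on bay's origin.
- tray_handle (a point): Top middle of the tray's handle: an upright grey metal plate across the tray's back, 140 mm wide (x), 8 mm thick, outer face at tray y = -109.5 mm, top 64 mm above the bench, with a hand slot 90 mm wide at 28 to 48 mm height. Pushing its outer face at any height slides the tray without tipping it.
- bay: Fixed reading bay ahead of the tray's front, perhaps slightly turned. Origin: middle of the stop bar's face at bench level, z up; +y points through the stop to the reader. Two guides flank the tray, inner faces 110 mm either side (6 mm play), straight from y = -45 mm to 0, flaring at 33 degrees to an opening of about 255 mm at y = -75 mm. Stop and guides are 16 mm high.
- window (a point): Centre of the reader's dark window, 72 mm above the bench, at y = +55 mm in bay's frame. The reader is a fixed white box behind the stop bar, 230 mm (x) by 85 mm (y) by 115 mm high, front face at y = +57 mm.
- beaker: Bystander: glass beaker, 68 mm in diameter, 85 mm high. Origin: centre of its underside.
- marker: Bystander: lying marker pen, 120 mm long, 16 mm thick. Origin: underside, near its middle.
- cap_box: Bystander: cardboard carton, 85 by 110 by 60 mm high. Origin: centre of its underside.

How it is judged:
On the way, in this order (a step that is already met when the one before it is completed fails the run):
1. every bottle stands released in its row, label to the front, before the tray goes home (y of short_1 in the frame of tray between 0.048 and 0.082 m and x of short_1 in the frame of tray between -0.09 and 0.09 m and z of short_1 in the frame of tray between 0 and 0.008 m and angle between each of short_1, short_2, short_3, medium_1, medium_2, medium_3, tall_1, tall_2, tall_3's own z axis and vertical below 0.1 rad and angle between the y axis of each of short_1, short_2, short_3, medium_1, medium_2, medium_3, tall_1, tall_2, tall_3 and the y axis of tray, either way round below 0.35 rad and y of window in the frame of short_1 above 0.03 m and contact force between each of short_1, short_2, short_3, medium_1, medium_2, medium_3, tall_1, tall_2, tall_3 and the fingers below 0.05 N and y of short_2 in the frame of tray between 0.048 and 0.082 m and x of short_2 in the frame of tray between -0.09 and 0.09 m and z of short_2 in the frame of tray between 0 and 0.008 m and y of window in the frame of short_2 above 0.03 m and y of short_3 in the frame of tray between 0.048 and 0.082 m and x of short_3 in the frame of tray between -0.09 and 0.09 m and z of short_3 in the frame of tray between 0 and 0.008 m and y of window in the frame of short_3 above 0.03 m and y of medium_1 in the frame of tray between -0.017 and 0.017 m and x of medium_1 in the frame of tray between -0.09 and 0.09 m and z of medium_1 in the frame of tray between 0 and 0.008 m and y of window in the frame of medium_1 above 0.03 m and y of medium_2 in the frame of tray between -0.017 and 0.017 m and x of medium_2 in the frame of tray between -0.09 and 0.09 m and z of medium_2 in the frame of tray between 0 and 0.008 m and y of window in the frame of medium_2 above 0.03 m and y of medium_3 in the frame of tray between -0.017 and 0.017 m and x of medium_3 in the frame of tray between -0.09 and 0.09 m and z of medium_3 in the frame of tray between 0 and 0.008 m and y of window in the frame of medium_3 above 0.03 m and y of tall_1 in the frame of tray between -0.082 and -0.048 m and x of tall_1 in the frame of tray between -0.09 and 0.09 m and z of tall_1 in the frame of tray between 0 and 0.008 m and y of window in the frame of tall_1 above 0.03 m and y of tall_2 in the frame of tray between -0.082 and -0.048 m and x of tall_2 in the frame of tray between -0.09 and 0.09 m and z of tall_2 in the frame of tray between 0 and 0.008 m and y of window in the frame of tall_2 above 0.03 m and y of tall_3 in the frame of tray between -0.082 and -0.048 m and x of tall_3 in the frame of tray between -0.09 and 0.09 m and z of tall_3 in the frame of tray between 0 and 0.008 m and y of window in the frame of tall_3 above 0.03 m and linear speed of each of short_1, short_2, short_3, medium_1, medium_2, medium_3, tall_1, tall_2, tall_3 below 0.02 m/s), for 0.2 s.
2. the loaded tray is square and fully home against the stop bar (y of tray_front in the frame of bay between -0.007 and 0.004 m and x of tray_front in the frame of bay between -0.012 and 0.012 m and angle between the y axis of tray and the y axis of bay, either way round below 0.06 rad and angle between tray's own z axis and vertical below 0.05 rad), for 0.2 s.
At the end, for the whole second after the job is handed in: Bottles released, at rest, upright (0.1 rad) on the tray floor, within 17 mm of their row's centre line, labels within 20 degrees (0.35 rad) of the tray's front; tray at rest, front within 7 mm of the stop bar, 12 mm sideways, square within 0.06 rad; bystanders moved under 20 mm (all of step 1 and all of step 2 and linear speed of tray below 0.02 m/s); the robot touches nothing.
It fails at once if the beaker is disturbed (moved more than 20 mm) (distance of beaker from where it was at the start of the episode above 0.02 m).
It fails at once if the marker pen is disturbed (moved more than 20 mm) (distance of marker from where it was at the start of the episode above 0.02 m).
It fails at once if the carton is disturbed (moved more than 20 mm) (distance of cap_box from where it was at the start of the episode above 0.02 m).
Of short_1, short_2, short_3, medium_1, medium_2, medium_3, tall_1, tall_2, tall_3 only 6 to 8 are there at a start; the rules pass over those that are not, and their reading is None.
At some moment in a run one of short_1, short_2, short_3, medium_1, medium_2, medium_3, tall_1, tall_2, tall_3 may be knocked a few centimetres aside while the robot is not near it.
It also fails if it takes over 210 s, if anything falls off the work surface, if the arm or the gripper's body presses on something with over 40 N, if the wrist force passes 120 N, or if a joint passes its speed limit or range.

## Working session

There is one attempt and no reset: what is moved stays moved. The work goes in short steps, Python scripts to look and compute and a tool call to move; the robot and the scene stay as the last step left them, time stands still between calls to the robot, and variables do not carry over. Pictures are saved under pics/ and viewed, at most 14 in all, crops included, and the job is handed in when it is done.

Besides the shell and the picture viewer there is one more tool, called after ">>>" in YAML: its name, and indented under it one key for each argument. play_rows: Moves the arm, as the interface text tells. Its arguments: {"type":"object","properties":{"targets":{"type":"array","items":{"type":"array","items":{"type":"array","items":{"type":"number"}}}}},"required":["targets"]}

```bash
ls; mkdir -p pics; python3 - <<'E'
from station import *
import cv2,numpy as np
o=get_obs(); print({k:np.round(v,3).tolist() for k,v in o.items()})
for c in("scene","side"):
    d=get_image(c); cv2.imwrite(f"pics/{c}0.png",d["img"][:,:,::-1]); print(c,d["fx"],d["cx"],d["cy"],d["R"].tolist(),d["t"])
    for n in("short_1","medium_1","tall_1","tray","tray_front","tray_handle","bay","window","beaker","marker","cap_box"):
        print(n,[(round(r["score"],2),np.round(r["position"],3).tolist()) for r in search_frame(c,n)])
E
```

```text
pics
{'clock': 0.0, 'qpos': [-1.317, 0.478, 0.022, 1.556, -0.011, 1.109, -0.083], 'joint_vel': [0.002, 0.001, 0.002, 0.001, 0.0, -0.001, -0.001], 'joint_torque': [0.0, -58.285, 1.535, -27.26, -0.054, 0.017, 0.0], 'eef_pos': [0.239, 0.631, 0.222], 'eef_rot': [[-0.935, 0.354, -0.0], [0.354, 0.935, -0.002], [-0.0, -0.002, -1.0]], 'ft_force': [0.667, 0.569, 0.249], 'moment': [0.009, -0.046, -0.015], 'gripper_force': 0.0, 'grip_width': 0.088}
scene 365.638917373374 317.8293725172805 201.2253976056258 [[-0.8561840039248138, 0.5163486034614957, 0.018250236344706443], [0.3938143208159195, 0.6750541610201762, -0.6238687044640419], [-0.33445363227743635, -0.526959200880589, -0.7813160490247981]] [ 0.43417501 -0.1469581   1.44343512]
short_1 [(0.77, [0.585, -0.151, 0.045]), (0.75, [0.591, -0.249, 0.044]), (0.62, [0.409, -0.154, 0.038])]
medium_1 [(0.63, [0.417, -0.345, 0.054]), (0.61, [0.507, -0.262, 0.051]), (0.56, [0.583, -0.342, 0.053]), (0.4, [0.583, -0.151, 0.048]), (0.19, [0.496, -0.334, 0.067])]
tall_1 [(0.65, [0.504, -0.155, 0.066])]
tray [(0.59, [0.508, 0.075, 0.006])]
tray_front [(0.8
[... 761 characters left out ...]
, [0.575, -0.265, 0.05]), (0.82, [0.392, -0.176, 0.054]), (0.29, [0.482, -0.362, 0.07])]
medium_1 [(0.66, [0.57, -0.359, 0.06]), (0.6, [0.401, -0.367, 0.065])]
tall_1 [(0.9, [0.482, -0.36, 0.067]), (0.84, [0.493, -0.19, 0.065])]
tray [(0.6, [0.509, 0.065, 0.002])]
tray_front [(0.61, [0.507, 0.069, 0.007]), (0.42, [0.762, -0.044, 0.056])]
tray_handle [(0.95, [0.508, 0.065, 0.006])]
bay [(0.65, [0.521, 0.362, 0.07]), (0.3, [0.683, -0.282, 0.017])]
window [(0.97, [0.52, 0.361, 0.072]), (0.66, [0.394, -0.176, 0.052])]
beaker [(0.77, [0.762, -0.044, 0.057]), (0.44, [0.571, -0.17, 0.04])]
marker [(0.67, [0.681, -0.281, 0.014]), (0.19, [0.523, 0.363, 0.073])]
cap_box [(0.57, [0.292, 0.329, 0.062])]
```

View pics/scene0.png

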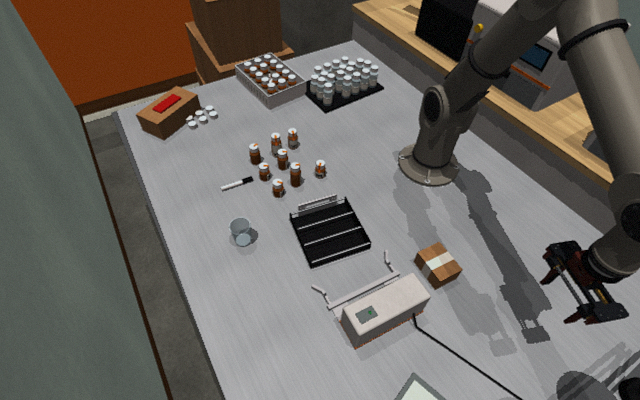

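View pics/side0.png

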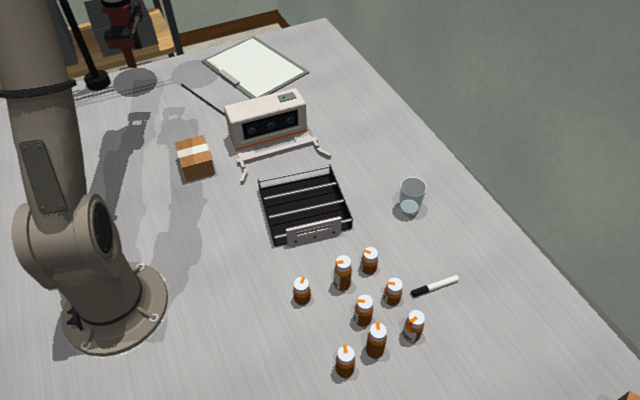

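Eight bottles stand at side-view pixels (302,290), (343,272), (370,260), (394,291), (364,309), (415,325), (376,339) and (346,360). The tray is at (305,205) with its handle towards the bottles, and the bay and reader are at (268,125). I'll move the wrist camera over them.

>>> play_rows:
  targets:
    - [[1, -0.0287, -0.0269, -0.0087, 0, 0, 0], [1, -0.0287, -0.0269, -0.0087, 0, 0, 0], [1, -0.0287, -0.0269, -0.0087, 0, 0, 0], [1, -0.0287, -0.0269, -0.0087, 0, 0, 0], [1, -0.0287, -0.0269, -0.0087, 0, 0, 0]]

```text
clock: 1.62
eef_pos: [0.3261, 0.453, 0.2666]
eef_rot: [[-0.935, 0.354, 0.0], [0.354, 0.935, 0.0], [0.0, 0.0, -1.0]]
ft_force: [0.6, 0.1, 1.1]
grip_width: 0.0876
gripper_force: 0.0
```

>>> play_rows:
  targets:
    - [[1, -0.0287, -0.0269, -0.0087, 0, 0, 0], [1, -0.0287, -0.0269, -0.0087, 0, 0, 0], [1, -0.0287, -0.0269, -0.0087, 0, 0, 0], [1, -0.0287, -0.0269, -0.0087, 0, 0, 0], [1, -0.0287, -0.0269, -0.0087, 0, 0, 0]]

```text
clock: 2.03
eef_pos: [0.4126, 0.2762, 0.3104]
eef_rot: [[-0.935, 0.354, 0.0], [0.354, 0.935, 0.001], [-0.0, 0.001, -1.0]]
ft_force: [0.9, 0.2, 0.6]
grip_width: 0.0882
gripper_force: 0.0
```

>>> play_rows:
  targets:
    - [[1, -0.0287, -0.0269, -0.0087, 0, 0, 0], [1, -0.0287, -0.0269, -0.0087, 0, 0, 0], [1, -0.0287, -0.0269, -0.0087, 0, 0, 0], [1, -0.0287, -0.0269, -0.0087, 0, 0, 0], [1, -0.0287, -0.0269, -0.0087, 0, 0, 0]]

```text
clock: 2.45
eef_pos: [0.4991, 0.0996, 0.354]
eef_rot: [[-0.935, 0.354, 0.001], [0.354, 0.935, 0.001], [-0.0, 0.001, -1.0]]
ft_force: [0.7, 0.5, -0.5]
grip_width: 0.0881
gripper_force: 0.0
```

```bash
python3 - <<'E'
from station import *
import cv2,numpy as np
o=get_obs(); print({k:np.round(o[k],3).tolist() for k in("clock","qpos","eef_pos","eef_rot")})
d=get_image("wrist"); cv2.imwrite("pics/w0.png",d["img"][:,:,::-1])
R,t=np.array(d["R"]),np.array(d["t"]);print(d["fx"],d["cx"],d["cy"],R.round(3).tolist(),(-R.T@t).round(3))
E
```

```text
{'clock': 2.45, 'qpos': [-0.659, 0.086, 0.37, 1.787, -0.033, 1.273, 0.928], 'eef_pos': [0.499, 0.1, 0.354], 'eef_rot': [[-0.935, 0.354, 0.001], [0.354, 0.935, 0.001], [-0.0, 0.001, -1.0]]}
290.5855841352931 317.0929582149254 196.2686285054466 [[0.355, 0.935, 0.002], [0.903, -0.343, 0.258], [0.242, -0.089, -0.966]] [0.434 0.124 0.516]
```

>>> play_rows:
  targets:
    - [[1, -0.0117, -0.0309, -0.005, 0, 0, 0], [1, -0.0117, -0.0309, -0.005, 0, 0, 0], [1, -0.0117, -0.0309, -0.005, 0, 0, 0], [1, -0.0117, -0.0309, -0.005, 0, 0, 0], [1, -0.0117, -0.0309, -0.005, 0, 0, 0]]

```text
clock: 2.92
eef_pos: [0.4984, -0.0651, 0.3786]
eef_rot: [[-0.935, 0.354, 0.001], [0.354, 0.935, 0.0], [-0.0, 0.001, -1.0]]
ft_force: [1.2, 0.4, -0.7]
grip_width: 0.0876
gripper_force: 0.0
```

>>> play_rows:
  targets:
    - [[1, -0.0117, -0.0309, -0.005, 0, 0, 0], [1, -0.0117, -0.0309, -0.005, 0, 0, 0], [1, -0.0117, -0.0309, -0.005, 0, 0, 0], [1, -0.0117, -0.0309, -0.005, 0, 0, 0], [1, -0.0117, -0.0309, -0.005, 0, 0, 0]]

```text
clock: 3.33
eef_pos: [0.4985, -0.2301, 0.4036]
eef_rot: [[-0.935, 0.354, 0.001], [0.354, 0.935, 0.0], [-0.001, 0.001, -1.0]]
ft_force: [0.2, -0.2, 0.6]
grip_width: 0.088
gripper_force: 0.0
```

```bash
python3 - <<'E'
from station import *
import cv2,numpy as np
o=get_obs(); print({k:np.round(o[k],3).tolist() for k in("clock","qpos","eef_pos","eef_rot")})
d=get_image("wrist"); cv2.imwrite("pics/w1.png",d["img"][:,:,::-1])
np.savez("w1.npz",**d)
d=get_image("wrist")
for n in("short_1","medium_1","tall_1"):
    print(n,[(round(r["score"],2),np.round(r["position"],3).tolist()) for r in search_frame("wrist",n)])
for c in("scene","side"): np.savez(c+"1.npz",**get_image(c))
E
```

```text
{'clock': 3.333, 'qpos': [-0.253, 0.154, 0.669, 1.634, -0.097, 1.387, 1.637], 'eef_pos': [0.499, -0.23, 0.404], 'eef_rot': [[-0.935, 0.354, 0.001], [0.354, 0.935, 0.0], [-0.001, 0.001, -1.0]]}
short_1 [(0.81, [0.573, -0.168, 0.067]), (0.59, [0.404, -0.166, 0.066]), (0.15, [0.481, -0.345, 0.094])]
medium_1 [(0.92, [0.411, -0.35, 0.082]), (0.64, [0.498, -0.271, 0.081]), (0.57, [0.571, -0.346, 0.069]), (0.3, [0.548, 0.305, 0.013])]
tall_1 [(0.84, [0.48, -0.346, 0.095]), (0.55, [0.493, -0.176, 0.098])]
```

View pics/w1.png

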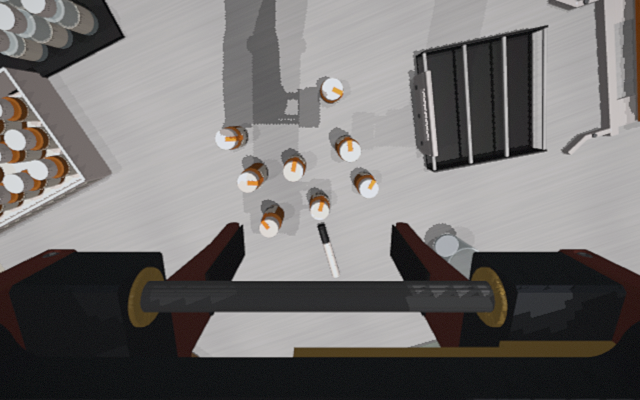

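The wrist view shows eight caps at (331,90), (348,148), (229,138), (293,168), (250,180), (367,186), (318,207) and (269,225), each with an orange strip. The tray is at (480,100) and the bay is to its right. Next I'll write a cap fitter that works across the cameras.

```bash
cat > h.py <<'E'
import numpy as np,cv2
from scipy.optimize import minimize
from station import *
def proj(d,P):
    c=np.asarray(P,float)@np.array(d["R"]).T+d["t"]
    return np.c_[d["fx"]*c[:,0]/c[:,2]+d["cx"],d["fy"]*c[:,1]/c[:,2]+d["cy"]]
def masks(d):
    h=cv2.cvtColor(d["img"],cv2.COLOR_RGB2HSV).astype(int)
    org=(h[...,0]>8)&(h[...,0]<24)&(h[...,1]>150)&(h[...,2]>185)
    m=d["img"].min(2).astype(int)
    return (m>205)|org, org
def cost(p,H,ds):
    s=0;a=np.linspace(0,2*np.pi,40);n=0
    for d,m in ds:
        C=np.c_[17*np.cos(a),17*np.sin(a)]/1000+p[:2]
        P=np.r_[np.c_[C,0*a+H],np.c_[C,0*a+H-.02]]
        u=proj(d,P); c=u.mean(0)
        if not(20<c[0]<620 and 20<c[1]<380): continue
        x0,y0=(c-30).astype(int) if d["cap_r"]<20 else (c-60).astype(int); w=60 if d["cap_r"]<20 else 120
        x0=max(x0,0);y0=max(y0,0)
        hull=cv2.convexHull(((u-[x0,y0])*16).astype(np.int32))
        M=np.zeros((w,w),np.uint8);cv2.fillConvexPoly(M,hull,255,cv2.LINE_AA,4);M=M/255.
        O=m[y0:y0+w,x0:x0+w].astype(float);O=np.pad(O,((0,w-O.shape[0]),(0,w-O.shape[1])))
        g=cv2.dilate((M>.3).astype(np.uint8),np.ones((7,7)))   # local surroundings
        s+=1-(M*O).sum()/(np.maximum(M,O)*g).sum();n+=1
    return s/max(n,1)
def prep(ds):
    out=[]
    for d in ds:
        d=dict(d);d["cap_r"]=12 if np.linalg.norm(np.array(d["t"]))>.4 and d["t"][2]>.45 else 25
        out.append((d,masks(d)[0]))
    return out
def fit(xy,H,ds):
    best=None
    for dx in(-.008,0,.008):
        for dy in(-.008,0,.008):
            p=np.array(xy)+[dx,dy];c=cost(p,H,ds)
            if best is None or c<best[0]:best=(c,p)
    r=minimize(cost,best[1],args=(H,ds),method="Nelder-Mead",options=dict(initial_simplex=best[1]+np.array([[0,0],[.004,0],[0,.004]]),xatol=2e-4,fatol=1e-4))
    return r.x,r.fun
def strip(d,p,H):
    "world angle of the strip on the cap top, from picture d"
    g=np.arange(-20,20.5,.5)/1000;X,Y=np.meshgrid(g,g)
    u=proj(d,np.c_[(X+p[0]).ravel(),(Y+p[1]).ravel(),0*X.ravel()+H]).astype(np.float32).reshape(*X.shape,2)
    im=cv2.remap(d["img"],u[...,0],u[...,1],cv2.INTER_LINEAR)
    o=masks(dict(img=im))[1]&(np.hypot(X,Y)<.016)
    return (np.arctan2(Y[o].mean(),X[o].mean()),int(o.sum())) if o.any() else (0,0)
def tool():
    o=get_obs();R=np.array(o["eef_rot"]);return o["clock"],np.array(o["eef_pos"]),R,np.arctan2(R[1,0],R[0,0])
def go(x,y,z,yaw=None):
    "prints translation in tool axes, then the turn about tool z (yaw = world angle of tool x)"
    c,p,R,a=tool();v=R.T@(np.array([x,y,z])-p)
    t=0 if yaw is None else -((yaw-a+np.pi)%(2*np.pi)-np.pi)
    print("clock %.2f"%c,"at",p.round(4),"yaw %.3f"%a,"-> tool shift",v.round(4),"len %.3f"%np.linalg.norm(v),"turn z %.3f"%t)
E
cat > t.py <<'E'
from h import *
D={k:dict(np.load(k+"1.npz")) for k in("scene","side")};D["wrist"]=dict(np.load("w1.npz"))
print(D["wrist"]["img"][138,225],D["wrist"]["img"][90,325],D["wrist"]["img"][60,350],D["side"]["img"][290,298])
E
python3 t.py; python3 - <<'E'
from h import *
D={k:dict(np.load(k+"1.npz")) for k in("scene","side")};D["wrist"]=dict(np.load("w1.npz"))
ds=prep([D["wrist"],D["side"],D["scene"]])
w=D["wrist"]
for px in[(331,90),(348,148),(229,138),(293,168),(250,180),(367,186),(318,207),(269,225)]:
    R=np.array(w["R"]);c=-R.T@w["t"];r=R.T@[(px[0]-w["cx"])/w["fx"],(px[1]-w["cy"])/w["fy"],1]
    for H in(.066,.082,.098):
        s=(H-c[2])/r[2];xy=(c+s*r)[:2];p,f=fit(xy,H,ds);print(px,H,p.round(4),round(f,3),[round(cost(p,H,[q]),2) for q in ds],np.round(strip(w,p,H),2))
E
```

```text
[213 168 121] [221 225 231] [182 181 180] [117 110 108]
(331, 90) 0.066 [ 0.3983 -0.1651] 0.568 [np.float64(0.33), np.float64(0.48), np.float64(0.89)] [  0.84 299.  ]
(331, 90) 0.082 [ 0.3977 -0.1651] 0.588 [np.float64(0.38), np.float64(0.49), np.float64(0.9)] [  0.58 278.  ]
(331, 90) 0.098 [ 0.3968 -0.1696] 0.647 [np.float64(0.44), np.float64(0.55), np.float64(0.95)] [  0.71 208.  ]
(348, 148) 0.066 [ 0.5054 -0.1687] 0.661 [np.float64(0.24), np.float64(0.74), np.float64(1.0)] [ -3.11 257.  ]
(348, 148) 0.082 [ 0.5036 -0.1686] 0.597 [np.float64(0.3), np.float64(0.5), np.float64(0.99)] [ -2.99 240.  ]
(348, 148) 0.098 [ 0.5002 -0.1715] 0.58 [np.float64(0.32), np.float64(0.44), np.float64(0.97)] [  3.11 253.  ]
(229, 138) 0.066 [ 0.4108 -0.3617] 0.703 [np.float64(0.52), np.float64(0.64), np.float64(0.95)] [  1.47 305.  ]
(229, 138) 0.082 [ 0.4104 -0.358 ] 0.671 [np.float64(0.54), np.float64(0.54), np.float64(0.94)] [  1.37 267.  ]
(229, 138) 0.098 [ 0.4108 -0.3577] 0.685 [np.float64(0.57), np.float64(0.55), np.float64(0.94)] [  1.45 180.  ]
(293, 168) 0.066 [ 0.5019 -0.2735] 0.648 [np
[... 924 characters left out ...]
, np.float64(0.96)] [  2.4 154. ]
(318, 207) 0.066 [ 0.5866 -0.2575] 0.61 [np.float64(0.42), np.float64(0.46), np.float64(0.95)] [  2.66 247.  ]
(318, 207) 0.082 [ 0.5843 -0.2581] 0.625 [np.float64(0.45), np.float64(0.47), np.float64(0.95)] [  2.6 175. ]
(318, 207) 0.098 [ 0.5798 -0.2605] 0.666 [np.float64(0.5), np.float64(0.53), np.float64(0.96)] [  2.35 126.  ]
(269, 225) 0.066 [ 0.5833 -0.3541] 0.689 [np.float64(0.48), np.float64(0.59), np.float64(1.0)] [ -2.55 275.  ]
(269, 225) 0.082 [ 0.5791 -0.352 ] 0.638 [np.float64(0.49), np.float64(0.47), np.float64(0.96)] [ -2.84 275.  ]
(269, 225) 0.098 [ 0.5772 -0.3521] 0.653 [np.float64(0.52), np.float64(0.48), np.float64(0.96)] [  2.91 219.  ]
```

View pics/w0.png

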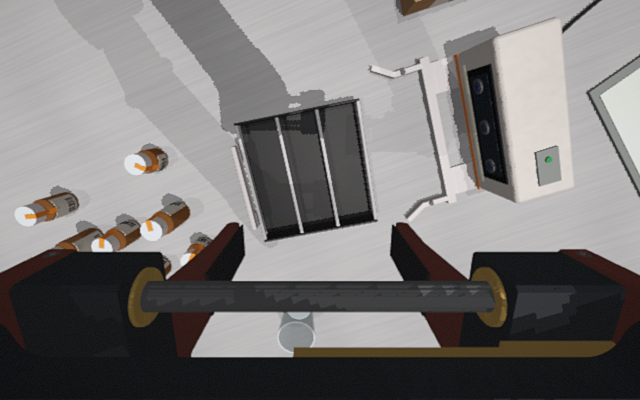

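```bash
cat > bp.py <<'E'
import numpy as np
R=np.array([[0.355,0.935,0.002],[0.903,-0.343,0.258],[0.242,-0.089,-0.966]]);u,_,v=np.linalg.svd(R);R=u@v
C=np.array([.434,.124,.516])
def bp(px,z,R=R,C=C,f=290.586,cx=317.09,cy=196.27):
    r=R.T@[(px[0]-cx)/f,(px[1]-cy)/f,1];return (C+(z-C[2])/r[2]*r)[:2]
E
python3 - <<'E'
from bp import *
for n,a,b,z in[("left panel",(236,125),(358,100),.04),("right",(266,240),(377,219),.04),("rail1",(277,118),(302,233),.037),("rail2",(318,110),(338,228),.037),("stopface",(420,62),(449,205),.016),("guide tips",(371,68),(406,219),.016),("guide bends",(396,75),(421,206),.016),("window",(470,70),(487,188),.072)]:
    p,q=bp(a,z),bp(b,z);d=q-p;print(n,p.round(4),q.round(4),"mid",((p+q)/2).round(4),"len %.4f ang %.3f"%(np.hypot(*d),np.arctan2(d[1],d[0])))
E
```

```text
left panel [0.3977 0.001 ] [0.4307 0.1946] mid [0.4142 0.0978] len 0.1964 ang 1.402
right [ 0.5959 -0.0327] [0.6282 0.1625] mid [0.612  0.0649] len 0.1979 ang 1.407
rail1 [0.4108 0.0658] [0.6073 0.031 ] mid [0.509  0.0484] len 0.1995 ang -0.175
rail2 [0.4225 0.1311] [0.621  0.0936] mid [0.5218 0.1123] len 0.2020 ang -0.187
stopface [0.4111 0.3086] [0.6586 0.2936] mid [0.5349 0.3011] len 0.2480 ang -0.060
guide tips [0.3919 0.2331] [0.6568 0.2138] mid [0.5243 0.2235] len 0.2656 ang -0.073
guide bends [0.416  0.2674] [0.6426 0.246 ] mid [0.5293 0.2567] len 0.2276 ang -0.094
window [0.4489 0.3515] [0.6275 0.3373] mid [0.5382 0.3444] len 0.1791 ang -0.079
```

Heights: short at (331,90), (367,186) and (318,207), medium at (229,138), (293,168) and (269,225), tall at (348,148) and (250,180). This view shows the tray's corners at (236,125), (358,100), (377,219) and (266,240), and the bay's stop bar at (420,62)-(449,205). I'll turn to the placing yaw and hover over the first tall bottle.

>>> play_rows:
  targets:
    - [[0.65, 0, 0, 0, 0, 0, -0.117], [0.65, 0, 0, 0, 0, 0, -0.117], [0.65, 0, 0, 0, 0, 0, -0.117], [0.65, 0, 0, 0, 0, 0, -0.117], [0.65, 0, 0, 0, 0, 0, -0.117]]

```text
clock: 4.1
eef_pos: [0.4991, -0.2271, 0.403]
eef_rot: [[-0.973, -0.23, -0.0], [-0.23, 0.973, 0.001], [0.0, 0.001, -1.0]]
ft_force: [0.5, -0.3, -0.0]
grip_width: 0.0592
gripper_force: 0.0
```

>>> play_rows:
  targets:
    - [[0.65, 0, 0, 0, 0, 0, -0.117], [0.65, 0, 0, 0, 0, 0, -0.117], [0.65, 0, 0, 0, 0, 0, -0.117], [0.65, 0, 0, 0, 0, 0, -0.117], [0.65, 0, 0, 0, 0, 0, -0.117]]

```text
clock: 4.52
eef_pos: [0.4991, -0.2271, 0.403]
eef_rot: [[-0.685, -0.729, -0.0], [-0.729, 0.685, 0.001], [-0.0, 0.001, -1.0]]
ft_force: [0.3, 0.4, 0.7]
grip_width: 0.057
gripper_force: 0.0
```

>>> play_rows:
  targets:
    - [[0.65, 0, 0, 0, 0, 0, -0.117], [0.65, 0, 0, 0, 0, 0, -0.117], [0.65, 0, 0, 0, 0, 0, -0.117], [0.65, 0, 0, 0, 0, 0, -0.117], [0.65, 0, 0, 0, 0, 0, -0.117]]

```text
clock: 4.93
eef_pos: [0.4998, -0.2281, 0.3949]
eef_rot: [[-0.463, -0.886, -0.021], [-0.886, 0.463, -0.003], [0.012, 0.017, -1.0]]
ft_force: [0.7, 0.3, -1.1]
grip_width: 0.0567
gripper_force: 0.0
```

>>> play_rows:
  targets:
    - [[0.65, -0.0097, 0.0015, 0.0339, 0, 0, 0], [0.65, -0.0097, 0.0015, 0.0339, 0, 0, 0], [0.65, -0.0097, 0.0015, 0.0339, 0, 0, 0], [0.65, -0.0097, 0.0015, 0.0339, 0, 0, 0], [0.65, -0.0097, 0.0015, 0.0339, 0, 0, 0]]

```text
clock: 5.35
eef_pos: [0.5117, -0.1825, 0.2236]
eef_rot: [[-0.466, -0.885, -0.02], [-0.885, 0.466, -0.003], [0.012, 0.017, -1.0]]
ft_force: [0.1, -0.2, -0.4]
grip_width: 0.0572
gripper_force: 0.0
```

>>> play_rows:
  targets:
    - [[0.65, -0.0097, 0.0015, 0.0339, 0, 0, 0], [0.65, 0, 0, 0, 0, 0, 0]]

```text
clock: 5.52
eef_pos: [0.5107, -0.1705, 0.1849]
eef_rot: [[-0.462, -0.886, -0.031], [-0.887, 0.463, 0.001], [0.014, 0.028, -1.0]]
ft_force: [-1.8, 0.1, -1.3]
grip_width: 0.0569
gripper_force: 0.0
```

```bash
cat >> h.py <<'E'
TC=np.array([.514,.081]);TY=1.395
def slot(ix,row):
    ex=np.array([np.sin(TY),-np.cos(TY)]);ey=np.array([np.cos(TY),np.sin(TY)]);return TC+ix*ex+row*ey
def hover(xy,H,name=None,tol=.03):
    "measure the bottle under the gripper, tell the shift and turns to grasp it"
    d=get_image("wrist");ds=prep([d]);ds[0][0]["cap_r"]=30
    p,f=fit(xy,H,ds);p,f=fit(p,H,ds);b,n=strip(d,p,H)
    if name: cv2.imwrite(name,d["img"][100:320,180:460][:,:,::-1])
    print("H",H,"pos",p.round(4),"cost %.2f"%f,"beta %.3f n %d"%(b,n))
    c,P,R,a=tool();go(*p,P[2]);t=-((b+np.pi-a+np.pi)%(2*np.pi)-np.pi);print("turn z %.3f"%t,"descend %.4f"%(P[2]-(H-.027)))
    return p
E
python3 -c "
from h import *
hover((.5,-.1715),.098,'pics/h1.png');d=get_image('wrist');print(d['img'].min(2)[100:320:20,200:440:20])"
```

```text
H 0.098 pos [ 0.5062 -0.1562] cost 0.79 beta 0.000 n 0
clock 5.57 at [ 0.5123 -0.1724  0.1883] yaw -2.053 -> tool shift [-0.0115  0.0129  0.0002] len 0.017 turn z 0.000
turn z 1.089 descend 0.1173
[[176 166 170 226 224  71 171 104 103 103 128 129]
 [166 166 169 169  87  87 102 103 111 130 131 129]
 [221 163  76 177 101 100 102 104 130 104  85 170]
 [222 221 162 175 104 101  18 101 126 132 108 129]
 [171 173 174 176 175 172 141 139 192 192 193 194]
 [191 194 192 153  27 192 223 221 190 190 196 197]
 [197 191 189 233 108 179 195 195 181 183 180 192]
 [191 194 191  18 179 182 183 180 182  26 178 192]
 [ 22 191  24  19 178 177 182 180 179  18  24  16]
 [ 38  33  32  38 186 189 152  83  80  27  31  41]
 [ 35  58  61  57  58  59  57  57  60  60  57  58]]
```

View pics/h1.png

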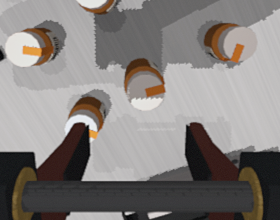

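```bash
python3 -c "
from h import *
print(get_obs()['qpos'].round(3) if hasattr(get_obs()['qpos'],'round') else get_obs()['qpos']);d=get_image('wrist');print(np.round(-np.array(d['R']).T@d['t'],3),np.round(d['R'],2).tolist())
cv2.imwrite('pics/h2.png',d['img'][:,:,::-1])"
```

```text
[ 0.341  0.314 -0.164  1.882  0.069  0.973  2.803]
[ 0.485 -0.236  0.353] [[-0.88, 0.47, 0.02], [0.46, 0.86, 0.25], [0.1, 0.23, -0.97]]
```

```bash
cat >> h.py <<'E'
from scipy.spatial.transform import Rotation as Ro
def go(x,y,z,yaw=None,wind=0):
    "total shift in present tool axes; rotation vector of turn to upright tool with given yaw"
    c,p,R,a=tool();v=R.T@(np.array([x,y,z])-p);y2=a if yaw is None else yaw
    D=np.array([[np.cos(y2),np.sin(y2),0],[np.sin(y2),-np.cos(y2),0],[0,0,-1]])
    r=Ro.from_matrix(R.T@D).as_rotvec();L=np.linalg.norm(r)
    if wind: r=r*(1-2*np.pi/L)
    vd=D.T@(np.array([x,y,z])-p)
    print("clock %.2f"%c,"at",p.round(4),"yaw %.3f q7 %.2f"%(a,get_obs()["qpos"][6]),"| shift",v.round(4),"len %.3f"%np.linalg.norm(v),"| rotvec",r.round(4),"| shift after turn",vd.round(4))
E
python3 -c "
from h import *
go(.5,-.1715,.2,1.395);go(.5,-.1715,.2,1.395,1)"
```

```text
clock 5.67 at [ 0.515  -0.175   0.1924] yaw -2.056 q7 2.80 | shift [ 0.004   0.0151 -0.0073] len 0.017 | rotvec [-0.0138 -0.0253  2.832 ] | shift after turn [ 0.0009 -0.0154 -0.0076]
clock 5.67 at [ 0.515  -0.175   0.1924] yaw -2.056 q7 2.80 | shift [ 0.004   0.0151 -0.0073] len 0.017 | rotvec [ 0.0168  0.0309 -3.4509] | shift after turn [ 0.0009 -0.0154 -0.0076]
```

>>> play_rows:
  targets:
    - [[0.65, 0, 0, 0, -0.0006, -0.001, 0.118], [0.65, 0, 0, 0, -0.0006, -0.001, 0.118], [0.65, 0, 0, 0, -0.0006, -0.001, 0.118], [0.65, 0, 0, 0, -0.0006, -0.001, 0.118], [0.65, 0, 0, 0, -0.0006, -0.001, 0.118]]

```text
clock: 6.08
eef_pos: [0.5159, -0.1762, 0.1941]
eef_rot: [[-0.883, -0.468, -0.015], [-0.469, 0.883, 0.001], [0.012, 0.008, -1.0]]
ft_force: [-0.1, -0.2, 0.3]
grip_width: 0.0571
gripper_force: 0.0
```

>>> play_rows:
  targets:
    - [[0.65, 0, 0, 0, -0.0006, -0.001, 0.118], [0.65, 0, 0, 0, -0.0006, -0.001, 0.118], [0.65, 0, 0, 0, -0.0006, -0.001, 0.118], [0.65, 0, 0, 0, -0.0006, -0.001, 0.118], [0.65, 0, 0, 0, -0.0006, -0.001, 0.118]]

```text
clock: 6.5
eef_pos: [0.5159, -0.1762, 0.1941]
eef_rot: [[-0.995, 0.102, -0.01], [0.102, 0.995, 0.006], [0.011, 0.004, -1.0]]
ft_force: [0.2, -1.0, -0.1]
grip_width: 0.057
gripper_force: 0.0
```

>>> play_rows:
  targets:
    - [[0.65, 0, 0, 0, -0.0006, -0.001, 0.118], [0.65, 0, 0, 0, -0.0006, -0.001, 0.118], [0.65, 0, 0, 0, -0.0006, -0.001, 0.118], [0.65, 0, 0, 0, -0.0006, -0.001, 0.118], [0.65, 0, 0, 0, -0.0006, -0.001, 0.118]]

```text
clock: 6.92
eef_pos: [0.5159, -0.1761, 0.1941]
eef_rot: [[-0.77, 0.638, -0.005], [0.638, 0.77, 0.007], [0.008, 0.002, -1.0]]
ft_force: [0.5, 0.8, -0.2]
grip_width: 0.057
gripper_force: 0.0
```

>>> play_rows:
  targets:
    - [[0.65, 0, 0, 0, -0.0006, -0.001, 0.118], [0.65, 0, 0, 0, -0.0006, -0.001, 0.118], [0.65, 0, 0, 0, -0.0006, -0.001, 0.118], [0.65, 0, 0, 0, -0.0006, -0.001, 0.118], [0.65, 0, 0, 0, -0.0006, -0.001, 0.118]]

```text
clock: 7.33
eef_pos: [0.5159, -0.176, 0.194]
eef_rot: [[-0.285, 0.959, 0.001], [0.959, 0.285, 0.005], [0.004, 0.002, -1.0]]
ft_force: [-0.9, -0.8, 1.4]
grip_width: 0.0569
gripper_force: 0.0
```

>>> play_rows:
  targets:
    - [[0.65, 0, 0, 0, -0.0006, -0.001, 0.118], [0.65, 0, 0, 0, -0.0006, -0.001, 0.118], [0.65, 0, 0, 0, -0.0006, -0.001, 0.118], [0.65, 0, 0, 0, -0.0006, -0.001, 0.118], [0.65, 0, -0.015, -0.008, 0, 0, 0]]

```text
clock: 7.75
eef_pos: [0.5023, -0.1729, 0.201]
eef_rot: [[0.181, 0.983, 0.003], [0.983, -0.181, 0.0], [0.001, 0.002, -1.0]]
ft_force: [0.2, 0.4, 0.3]
grip_width: 0.0573
gripper_force: 0.0
```

```bash
python3 - <<'E'
from h import *
print(np.round(get_obs()["qpos"],2))
go(.5,-.1715,.2,1.395)
d=get_image("wrist");np.savez("w3.npz",**d)
im=d["img"][:,:,::-1].copy()
for n,col in(("short_1",(0,0,255)),("medium_1",(0,255,0)),("tall_1",(255,0,0))):
    for r in outline_of("wrist",n):
        m=r["mask"].astype(np.uint8);cs,_=cv2.findContours(m,0,2);cv2.drawContours(im,cs,-1,col,1);M=np.argwhere(m).mean(0);print(n,round(r["score"],2),M[::-1].round(),m.sum())
    print([(round(r["score"],2),np.round(r["position"],3).tolist()) for r in search_frame("wrist",n)])
cv2.imwrite("pics/w3.png",im)
E
```

```text
[-0.08  0.27  0.36  1.94 -0.12  0.95  0.15]
clock 7.75 at [ 0.5023 -0.1729  0.201 ] yaw 1.389 q7 0.15 | shift [ 0.0009 -0.0026  0.001 ] len 0.003 | rotvec [ 0.0024 -0.0009 -0.0064] | shift after turn [ 0.0009 -0.0025  0.001 ]
short_1 0.9 [227. 192.] 1511
short_1 0.84 [400. 234.] 953
short_1 0.8 [380. 161.] 1293
short_1 0.53 [563.  19.] 4585
[(0.81, [0.575, -0.163, 0.066]), (0.74, [0.59, -0.247, 0.056]), (0.61, [0.406, -0.163, 0.066]), (0.54, [0.685, -0.272, 0.012])]
medium_1 0.68 [273. 330.] 1073
[(0.96, [0.498, -0.262, 0.056]), (0.79, [0.416, -0.343, 0.053]), (0.17, [0.501, -0.17, 0.099])]
tall_1 0.56 [313. 188.] 1621
[(0.82, [0.484, -0.338, 0.075]), (0.76, [0.501, -0.169, 0.1])]
```

View pics/w3.png

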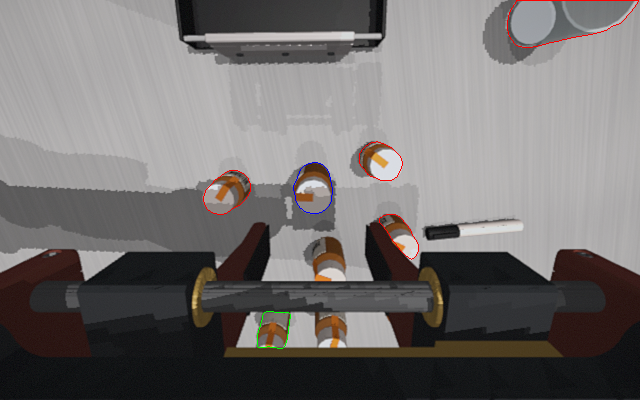

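The wrist picture shows the tall bottle's cap at (315,193), half in shadow, with its strip pointing left. The network outlines follow the bottles well, so I'll fit on those.

```bash
cat >> h.py <<'E'
A=np.linspace(0,2*np.pi,40)
def sil(d,p,H):
    M=np.zeros((400,640),np.uint8)
    L=[(20,0),(20,H-.031),(17,H-.02),(17,H)]
    ring=lambda r,z:np.c_[p[0]+r/1000*np.cos(A),p[1]+r/1000*np.sin(A),0*A+z]
    for a,b in zip(L,L[1:]):
        u=proj(d,np.r_[ring(*a),ring(*b)]);cv2.fillConvexPoly(M,cv2.convexHull((u*16).astype(np.int32)),1,shift=4)
    return M
def strip(d,p,H):
    g=np.arange(-20,20.5,.5)/1000;X,Y=np.meshgrid(g,g)
    u=proj(d,np.c_[(X+p[0]).ravel(),(Y+p[1]).ravel(),0*X.ravel()+H]).astype(np.float32).reshape(*X.shape,2)
    h=cv2.cvtColor(cv2.remap(d["img"],u[...,0],u[...,1],cv2.INTER_LINEAR),cv2.COLOR_RGB2HSV).astype(int)
    o=(h[...,0]>5)&(h[...,0]<26)&(h[...,1]>110)&(np.hypot(X,Y)<.015)
    return (np.arctan2(Y[o].mean(),X[o].mean()),int(o.sum()),np.c_[X[o],Y[o]]) if o.any() else (0,0,None)
NAME={.066:"short_1",.082:"medium_1",.098:"tall_1"}
def hover(xy,H,name=None,d=None):
    if d is None:d=get_image("wrist")
    c=proj(d,[[*xy,H-.02]])[0]
    if name: cv2.imwrite(name,d["img"][:,:,::-1])
    best=None
    for n in NAME.values():
        for r in outline_of("wrist",n):
            m=r["mask"];u=np.argwhere(m).mean(0)[::-1];D=np.hypot(*(u-c))
            if D<45 and (best is None or r["score"]>best[0]):best=(r["score"],m.astype(np.uint8),n)
    if best is None: print("not seen");return
    m=best[1];q=np.array(xy)
    f=lambda p:1-(sil(d,p,H)&m).sum()/(sil(d,p,H)|m).sum()
    s=min((f(q+[i,j]),i,j) for i in np.arange(-.03,.031,.006) for j in np.arange(-.03,.031,.006))
    q=q+s[1:];r=minimize(f,q,method="Nelder-Mead",options=dict(initial_simplex=q+np.array([[0,0],[.004,0],[0,.004]]),xatol=2e-4,fatol=1e-4))
    p=r.x;b,n,_=strip(d,p,H)
    print(best[2],"H",H,"pos",p.round(4),"cost %.3f"%r.fun,"beta %.3f n %d"%(b,n))
    P=tool()[1];go(*p,P[2],b);print("descend %.4f"%(P[2]-(H-.027)))
E
python3 -c "
from h import *
for H in (.082,.098): hover((.5,-.17),H)"
```

```text
tall_1 H 0.082 pos [ 0.498  -0.1767] cost 0.079 beta 3.016 n 459
clock 8.30 at [ 0.4996 -0.1726  0.1988] yaw 1.394 q7 0.15 | shift [-0.0043 -0.0009 -0.    ] len 0.004 | rotvec [-1.2000e-03 -2.5000e-03 -1.6217e+00] | shift after turn [ 0.0011 -0.0042  0.    ]
descend 0.1438
tall_1 H 0.098 pos [ 0.4987 -0.1726] cost 0.066 beta 3.011 n 432
clock 8.50 at [ 0.4994 -0.1726  0.1987] yaw 1.394 q7 0.15 | shift [-0.0001 -0.0007  0.    ] len 0.001 | rotvec [-1.3000e-03 -2.6000e-03 -1.6169e+00] | shift after turn [ 0.0007 -0.0001  0.    ]
descend 0.1277
```

>>> play_rows:
  targets:
    - [[0.65, 0, 0, 0, 0, 0, -0.1155], [0.65, 0, 0, 0, 0, 0, -0.1155], [0.65, 0, 0, 0, 0, 0, -0.1155], [0.65, 0, 0, 0, 0, 0, -0.1155], [0.65, 0, 0, 0, 0, 0, -0.1155]]

```text
clock: 8.92
eef_pos: [0.4994, -0.1726, 0.1988]
eef_rot: [[-0.395, 0.919, -0.002], [0.919, 0.395, 0.001], [0.002, -0.002, -1.0]]
ft_force: [-0.7, 0.0, -0.3]
grip_width: 0.057
gripper_force: 0.0
```

>>> play_rows:
  targets:
    - [[0.65, 0, 0, 0, 0, 0, -0.1155], [0.65, 0, 0, 0, 0, 0, -0.1155], [0.65, 0, 0, 0, 0, 0, -0.1155], [0.65, 0, 0, 0, 0, 0, -0.1155], [0.65, 0, 0, 0, 0, 0, -0.1155]]

```text
clock: 9.33
eef_pos: [0.4994, -0.1726, 0.1988]
eef_rot: [[-0.833, 0.554, -0.002], [0.554, 0.833, 0.001], [0.002, -0.0, -1.0]]
ft_force: [0.8, 0.4, 0.3]
grip_width: 0.0571
gripper_force: 0.0
```

>>> play_rows:
  targets:
    - [[0.65, 0, 0, 0, 0, 0, -0.1155], [0.65, 0, 0, 0, 0, 0, -0.1155], [0.65, 0, 0, 0, 0, 0, -0.1155], [0.65, 0, 0, 0, 0, 0, -0.1155], [0.65, 0, 0, 0.0247, 0, 0, 0]]

```text
clock: 9.75
eef_pos: [0.5024, -0.1735, 0.1777]
eef_rot: [[-0.992, 0.125, 0.006], [0.125, 0.992, -0.0], [-0.006, 0.0, -1.0]]
ft_force: [0.6, -1.1, 0.1]
grip_width: 0.0565
gripper_force: 0.0
```

>>> play_rows:
  targets:
    - [[0.65, 0, 0, 0.04, 0, 0, 0], [0.65, 0, 0, 0.035, 0, 0, 0], [0.65, 0, 0, 0.025, 0, 0, 0], [0.65, 0, 0, 0, 0, 0, 0]]

```text
clock: 10.08
eef_pos: [0.4956, -0.1715, 0.0697]
eef_rot: [[-0.991, 0.13, -0.011], [0.13, 0.991, 0.003], [0.011, 0.002, -1.0]]
ft_force: [-0.8, -0.1, 0.1]
grip_width: 0.0564
gripper_force: 0.0
```

>>> play_rows:
  targets:
    - [[0, 0, 0, 0, 0, 0, 0], [0, 0, 0, 0, 0, 0, 0], [0, 0, 0, 0, 0, 0, 0], [0, 0, 0, 0, 0, 0, 0], [0, 0, 0, 0, 0, 0, 0]]

```text
clock: 10.5
eef_pos: [0.5005, -0.1729, 0.0759]
eef_rot: [[-0.991, 0.131, 0.001], [0.131, 0.991, 0.0], [-0.001, 0.0, -1.0]]
ft_force: [0.2, -0.8, 5.9]
grip_width: 0.0334
gripper_force: 30.0
```

```bash
python3 - <<'E'
from h import *
for s in((-.033,-.065),(.033,-.065)): print(slot(*s)); go(*slot(*s),.2,1.395)
E
```

```text
[0.47014061 0.02277325]
clock 10.50 at [ 0.5005 -0.1729  0.0759] yaw 3.011 q7 1.70 | shift [ 0.0555  0.1901 -0.124 ] len 0.234 | rotvec [1.4000e-03 6.0000e-04 1.6156e+00] | shift after turn [ 0.1874 -0.0641 -0.1241]
[0.53512339 0.01123036]
clock 10.50 at [ 0.5005 -0.1729  0.0759] yaw 3.011 q7 1.70 | shift [-0.0104  0.1872 -0.124 ] len 0.225 | rotvec [1.4000e-03 6.0000e-04 1.6156e+00] | shift after turn [ 0.1874  0.0019 -0.1241]
```

>>> play_rows:
  targets:
    - [[0, 0, 0, -0.031, 0, 0, 0], [0, 0, 0, -0.031, 0, 0, 0], [0, 0, 0, -0.031, 0, 0, 0], [0, 0, 0, -0.031, 0, 0, 0]]

```text
clock: 10.83
eef_pos: [0.4991, -0.1725, 0.2001]
eef_rot: [[-0.991, 0.131, -0.002], [0.131, 0.991, 0.001], [0.002, 0.001, -1.0]]
ft_force: [0.7, 0.3, -1.4]
grip_width: 0.0332
gripper_force: 30.0
```

>>> play_rows:
  targets:
    - [[0, 0, 0, 0, 0, 0, 0.1154], [0, 0, 0, 0, 0, 0, 0.1154], [0, 0, 0, 0, 0, 0, 0.1154], [0, 0, 0, 0, 0, 0, 0.1154], [0, 0, 0, 0, 0, 0, 0.1154]]

```text
clock: 11.25
eef_pos: [0.4993, -0.1725, 0.1988]
eef_rot: [[-0.756, 0.655, -0.001], [0.655, 0.756, 0.001], [0.002, 0.0, -1.0]]
ft_force: [-0.3, -0.8, -1.4]
grip_width: 0.0338
gripper_force: 30.0
```

>>> play_rows:
  targets:
    - [[0, 0, 0, 0, 0, 0, 0.1154], [0, 0, 0, 0, 0, 0, 0.1154], [0, 0, 0, 0, 0, 0, 0.1154], [0, 0, 0, 0, 0, 0, 0.1154], [0, 0, 0, 0, 0, 0, 0.1154]]

```text
clock: 11.67
eef_pos: [0.4993, -0.1725, 0.1987]
eef_rot: [[-0.277, 0.961, -0.001], [0.961, 0.277, 0.001], [0.002, -0.001, -1.0]]
ft_force: [-0.5, 0.6, -1.0]
grip_width: 0.0333
gripper_force: 30.0
```

>>> play_rows:
  targets:
    - [[0, 0, 0, 0, 0, 0, 0.1154], [0, 0, 0, 0, 0, 0, 0.1154], [0, 0, 0, 0, 0, 0, 0.1154], [0, 0, 0, 0, 0, 0, 0.1154], [0, 0, 0, 0, 0, 0, 0]]

```text
clock: 12.08
eef_pos: [0.4994, -0.1724, 0.1986]
eef_rot: [[0.179, 0.984, -0.002], [0.984, -0.179, 0.001], [0.001, -0.002, -1.0]]
ft_force: [-0.4, -0.5, -1.0]
grip_width: 0.0332
gripper_force: 30.0
```

>>> play_rows:
  targets:
    - [[0, 0.0375, 0.0018, 0, 0, 0, 0], [0, 0.0375, 0.0018, 0, 0, 0, 0], [0, 0.0375, 0.0018, 0, 0, 0, 0], [0, 0.0375, 0.0018, 0, 0, 0, 0], [0, 0.0375, 0.0018, 0, 0, 0, 0]]

```text
clock: 12.5
eef_pos: [0.5411, 0.0122, 0.1988]
eef_rot: [[0.171, 0.985, -0.001], [0.985, -0.171, 0.002], [0.001, -0.002, -1.0]]
ft_force: [1.7, -0.3, -1.3]
grip_width: 0.0331
gripper_force: 30.0
```

```bash
python3 - <<'E'
from h import *
d=get_image("wrist");cv2.imwrite("pics/w4.png",d["img"][:,:,::-1]);R=np.array(d["R"]);print(R.tolist(),(-R.T@d["t"]).tolist())
go(*slot(.04,-.065),.081,1.395)
E
```

```text
[[0.9851414594471514, -0.17174407482153753, -0.0005269174811452755], [-0.1659658556813539, -0.9527772242629432, 0.25430472994767256], [-0.0441773655427051, -0.25043868249433204, -0.96712399757436]] [0.5532353078788492, 0.08075577116075261, 0.36070545691098577]
clock 12.55 at [0.5428 0.0219 0.1987] yaw 1.409 q7 -0.22 | shift [-0.0125  0.0013  0.1177] len 0.118 | rotvec [-0.0012 -0.006   0.0138] | shift after turn [-0.0118  0.0013  0.1177]
```

View pics/w4.png

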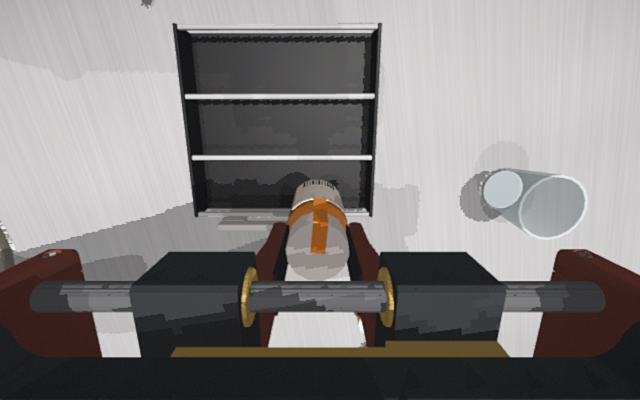

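The carried bottle is at (318,240) with its label towards the tray's front. The rails run (186,96)-(375,97) and (193,157)-(372,157). I'll refine the tray pose from this picture.

```bash
python3 - <<'E'
import numpy as np
from bp import bp
from h import *
R=np.array([[0.9851414594471514, -0.17174407482153753, -0.0005269174811452755], [-0.1659658556813539, -0.9527772242629432, 0.25430472994767256], [-0.0441773655427051, -0.25043868249433204, -0.96712399757436]]);C=np.array([0.5532353078788492, 0.08075577116075261, 0.36070545691098577])
for n,a,b,z in[("rail2",(186,96),(375,97),.037),("rail1",(193,157),(372,157),.037),("front",(174,26),(381,25),.04),("left",(174,26),(193,216),.04),("right",(381,25),(372,216),.04)]:
    p,q=bp(a,z,R,C),bp(b,z,R,C);d=q-p;print(n,p.round(4),q.round(4),"mid",((p+q)/2).round(4),"len %.4f ang %.3f"%(np.hypot(*d),np.arctan2(d[1],d[0])))
go(*slot(.04,-.065),.081,1.395)
E
```

```text
rail2 [0.4208 0.1286] [0.6174 0.0933] mid [0.5191 0.1109] len 0.1997 ang -0.178
rail1 [0.4102 0.0651] [0.6064 0.0309] mid [0.5083 0.048 ] len 0.1991 ang -0.173
front [0.4291 0.1935] [0.6308 0.1592] mid [0.53   0.1764] len 0.2047 ang -0.168
left [0.4291 0.1935] [ 0.3924 -0.0009] mid [0.4108 0.0963] len 0.1979 ang -1.757
right [0.6308 0.1592] [ 0.5974 -0.0366] mid [0.6141 0.0613] len 0.1987 ang -1.740
clock 12.55 at [0.5428 0.0219 0.1987] yaw 1.409 q7 -0.22 | shift [-0.0125  0.0013  0.1177] len 0.118 | rotvec [-0.0012 -0.006   0.0138] | shift after turn [-0.0118  0.0013  0.1177]
```

>>> play_rows:
  targets:
    - [[0, 0, 0, 0, 0, 0, 0], [0, 0, 0, 0.035, 0, 0, 0], [0, 0, 0, 0.035, 0, 0, 0], [0, 0, 0, 0.03, 0, 0, 0], [0, 0, 0, 0, 0, 0, 0]]

```text
clock: 12.97
eef_pos: [0.5365, 0.0092, 0.0937]
eef_rot: [[0.173, 0.985, -0.011], [0.985, -0.173, -0.001], [-0.003, -0.011, -1.0]]
ft_force: [-0.8, -0.1, -1.2]
grip_width: 0.0334
gripper_force: 30.0
```

```bash
sed -i 's/^TC=.*/TC=np.array([.514,.080]);TY=1.396/' h.py; python3 - <<'E'
from h import *
go(*slot(.04,-.065),.081,1.395);print(get_obs()["ft_force"])
E
```

```text
clock 12.97 at [0.5365 0.0092 0.0937] yaw 1.397 q7 -0.17 | shift [0.0008 0.0056 0.0126] len 0.014 | rotvec [-0.011   0.0026  0.002 ] | shift after turn [0.0008 0.0055 0.0127]
[-0.79636188 -0.12439895 -1.20322671]
```

>>> play_rows:
  targets:
    - [[0, 0, 0, 0.008, 0, 0, 0], [0, 0, 0, 0.006, 0, 0, 0], [0, 0, 0, 0.003, 0, 0, 0], [0, 0, 0, 0, 0, 0, 0], [0, 0, 0, 0, 0, 0, 0]]

```text
clock: 13.38
eef_pos: [0.5415, 0.0106, 0.0823]
eef_rot: [[0.175, 0.985, -0.0], [0.985, -0.175, 0.002], [0.001, -0.001, -1.0]]
ft_force: [0.4, -0.6, -0.6]
grip_width: 0.0333
gripper_force: 30.0
```

>>> play_rows:
  targets:
    - [[0.6, 0, 0, 0, 0, 0, 0], [0.6, 0, 0, 0, 0, 0, 0], [0.6, 0, 0, 0, 0, 0, 0], [0.6, 0, 0, 0, 0, 0, 0]]

```text
clock: 13.72
eef_pos: [0.5411, 0.0107, 0.0817]
eef_rot: [[0.175, 0.985, -0.001], [0.985, -0.175, 0.001], [0.001, -0.002, -1.0]]
ft_force: [-0.1, -0.1, -0.2]
grip_width: 0.0522
gripper_force: 0.0
```

>>> play_rows:
  targets:
    - [[0.6, 0, 0, -0.03, 0, 0, 0], [0.6, 0, 0, -0.03, 0, 0, 0], [0.6, 0, 0, -0.03, 0, 0, 0], [0.6, 0, 0, -0.03, 0, 0, 0], [0.6, 0, 0, 0, 0, 0, 0]]

```text
clock: 14.13
eef_pos: [0.5446, 0.0105, 0.2072]
eef_rot: [[0.175, 0.985, 0.008], [0.985, -0.175, 0.003], [0.004, 0.007, -1.0]]
ft_force: [0.8, -1.0, 0.7]
grip_width: 0.0524
gripper_force: 0.0
```

>>> play_rows:
  targets:
    - [[0.6, -0.0364, 0.0009, 0, 0, 0, 0], [0.6, -0.0364, 0.0009, 0, 0, 0, 0], [0.6, -0.0364, 0.0009, 0, 0, 0, 0], [0.6, -0.0364, 0.0009, 0, 0, 0, 0], [0.6, -0.0364, 0.0009, 0, 0, 0, 0]]

```text
clock: 14.55
eef_pos: [0.5131, -0.171, 0.2011]
eef_rot: [[0.174, 0.985, -0.002], [0.985, -0.174, 0.001], [0.001, -0.002, -1.0]]
ft_force: [0.7, -0.3, 0.1]
grip_width: 0.0527
gripper_force: 0.0
```

>>> play_rows:
  targets:
    - [[0.6, -0.0364, 0.0009, 0, 0, 0, 0], [0.6, -0.0364, 0.0009, 0, 0, 0, 0], [0.6, -0.0364, 0.0009, 0, 0, 0, 0], [0.6, -0.0364, 0.0009, 0, 0, 0, 0], [0.6, -0.0364, 0.0009, 0, 0, 0, 0]]

```text
clock: 14.97
eef_pos: [0.4857, -0.3511, 0.2008]
eef_rot: [[0.174, 0.985, -0.002], [0.985, -0.174, 0.001], [0.001, -0.002, -1.0]]
ft_force: [0.9, -0.3, 0.5]
grip_width: 0.0524
gripper_force: 0.0
```

>>> play_rows:
  targets:
    - [[0.6, 0, 0, 0, 0, 0, 0], [0.6, 0, 0, 0, 0, 0, 0], [0.6, 0, 0, 0, 0, 0, 0]]

```text
clock: 15.22
eef_pos: [0.4864, -0.3488, 0.2005]
eef_rot: [[0.175, 0.985, -0.002], [0.985, -0.175, 0.002], [0.002, -0.003, -1.0]]
ft_force: [-0.1, 0.5, -0.0]
grip_width: 0.0526
gripper_force: 0.0
```

```bash
python3 - <<'E'
from h import *
hover((.487,-.349),.098,"pics/w5.png")
E
```

```text
tall_1 H 0.098 pos [ 0.4873 -0.3494] cost 0.073 beta 1.244 n 432
clock 15.42 at [ 0.487  -0.3478  0.2009] yaw 1.398 q7 0.51 | shift [-0.0015  0.0005 -0.    ] len 0.002 | rotvec [-0.0023 -0.0014  0.1539] | shift after turn [-0.0014  0.0008  0.    ]
descend 0.1299
```

>>> play_rows:
  targets:
    - [[0.6, -0.0014, 0.0005, 0, 0, 0, 0.077], [0.6, 0, 0, 0, 0, 0, 0.077], [0.6, 0, 0, 0.04, 0, 0, 0], [0.6, 0, 0, 0.04, 0, 0, 0], [0.6, 0, 0, 0.032, 0, 0, 0]]

```text
clock: 15.83
eef_pos: [0.4868, -0.3492, 0.0873]
eef_rot: [[0.322, 0.947, -0.002], [0.947, -0.322, 0.002], [0.001, -0.002, -1.0]]
ft_force: [0.4, -0.0, 0.5]
grip_width: 0.0525
gripper_force: 0.0
```

>>> play_rows:
  targets:
    - [[0.6, 0, 0, 0.015, 0, 0, 0], [0.6, 0, 0, 0, 0, 0, 0], [0.6, 0, 0, 0, 0, 0, 0], [0, 0, 0, 0, 0, 0, 0], [0, 0, 0, 0, 0, 0, 0]]

```text
clock: 16.25
eef_pos: [0.4876, -0.3513, 0.0758]
eef_rot: [[0.323, 0.946, 0.001], [0.946, -0.323, -0.0], [0.0, 0.001, -1.0]]
ft_force: [-0.2, -0.2, 0.7]
grip_width: 0.0427
gripper_force: 0.0
```

>>> play_rows:
  targets:
    - [[0, 0, 0, 0, 0, 0, 0], [0, 0, 0, 0, 0, 0, 0], [0, 0, 0, 0, 0, 0, 0]]

```text
clock: 16.5
eef_pos: [0.4871, -0.3514, 0.0754]
eef_rot: [[0.324, 0.946, 0.0], [0.946, -0.324, 0.0], [0.0, -0.0, -1.0]]
ft_force: [-1.2, -0.2, 6.0]
grip_width: 0.0336
gripper_force: 30.0
```

>>> play_rows:
  targets:
    - [[0, 0, 0, -0.032, 0, 0, 0], [0, 0, 0, -0.032, 0, 0, 0], [0, 0, 0, -0.032, 0, 0, 0], [0, 0, 0, -0.03, 0, 0, -0.077], [0, 0, 0, 0, 0, 0, -0.077]]

```text
clock: 16.92
eef_pos: [0.4892, -0.3533, 0.2066]
eef_rot: [[0.172, 0.985, 0.007], [0.985, -0.172, -0.004], [-0.003, 0.007, -1.0]]
ft_force: [0.4, -0.7, -0.1]
grip_width: 0.0336
gripper_force: 30.0
```

>>> play_rows:
  targets:
    - [[0, 0.0362, -0.0088, 0, 0, 0, 0], [0, 0.0362, -0.0088, 0, 0, 0, 0], [0, 0.0362, -0.0088, 0, 0, 0, 0], [0, 0.0362, -0.0088, 0, 0, 0, 0], [0, 0.0362, -0.0088, 0, 0, 0, 0]]

```text
clock: 17.33
eef_pos: [0.4743, -0.1635, 0.2005]
eef_rot: [[0.175, 0.985, -0.002], [0.985, -0.175, 0.001], [0.001, -0.002, -1.0]]
ft_force: [0.4, -0.0, -1.0]
grip_width: 0.0335
gripper_force: 30.0
```

>>> play_rows:
  targets:
    - [[0, 0.0362, -0.0088, 0, 0, 0, 0], [0, 0.0362, -0.0088, 0, 0, 0, 0], [0, 0.0362, -0.0088, 0, 0, 0, 0], [0, 0.0362, -0.0088, 0, 0, 0, 0], [0, 0.0362, -0.0088, 0, 0, 0, 0]]

```text
clock: 17.75
eef_pos: [0.4626, 0.0224, 0.2009]
eef_rot: [[0.175, 0.985, -0.001], [0.985, -0.175, 0.001], [0.001, -0.001, -1.0]]
ft_force: [0.8, -0.6, -0.8]
grip_width: 0.0334
gripper_force: 30.0
```

>>> play_rows:
  targets:
    - [[0, 0, 0, 0, 0, 0, 0], [0, 0, 0, 0, 0, 0, 0], [0, 0, 0, 0, 0, 0, 0]]

```text
clock: 18.0
eef_pos: [0.4631, 0.0202, 0.2006]
eef_rot: [[0.175, 0.985, -0.002], [0.985, -0.175, 0.001], [0.001, -0.002, -1.0]]
ft_force: [0.7, 0.0, -1.4]
grip_width: 0.0334
gripper_force: 30.0
```

```bash
python3 - <<'E'
from h import *
go(*slot(-.04,-.065),.0795,1.395)
E
```

```text
clock 18.00 at [0.4631 0.0202 0.2006] yaw 1.395 q7 -0.30 | shift [ 0.0027 -0.      0.1211] len 0.121 | rotvec [-0.0019 -0.0006  0.0001] | shift after turn [ 0.0027 -0.0003  0.1211]
```

>>> play_rows:
  targets:
    - [[0, 0.0027, 0, 0.035, 0, 0, 0], [0, 0, 0, 0.035, 0, 0, 0], [0, 0, 0, 0.025, 0, 0, 0], [0, 0, 0, 0.013, 0, 0, 0], [0, 0, 0, 0.006, 0, 0, 0]]

```text
clock: 18.42
eef_pos: [0.462, 0.0213, 0.0845]
eef_rot: [[0.178, 0.984, -0.006], [0.984, -0.178, -0.001], [-0.001, -0.005, -1.0]]
ft_force: [-0.7, 0.4, -0.8]
grip_width: 0.0336
gripper_force: 30.0
```

>>> play_rows:
  targets:
    - [[0, 0, 0, 0.0055, 0, 0, 0], [0, 0, 0, 0, 0, 0, 0], [0, 0, 0, 0, 0, 0, 0], [0.6, 0, 0, 0, 0, 0, 0], [0.6, 0, 0, 0, 0, 0, 0]]

```text
clock: 18.83
eef_pos: [0.4643, 0.0237, 0.082]
eef_rot: [[0.175, 0.985, 0.0], [0.985, -0.175, 0.002], [0.002, -0.0, -1.0]]
ft_force: [-0.5, -0.2, -0.3]
grip_width: 0.0433
gripper_force: 0.0
```

>>> play_rows:
  targets:
    - [[0.6, 0, 0, 0, 0, 0, 0], [0.6, 0, 0, 0, 0, 0, 0], [0.6, 0, 0, -0.04, 0, 0, 0], [0.6, 0, 0, -0.04, 0, 0, 0], [0.6, 0, 0, -0.04, 0, 0, 0]]

```text
clock: 19.25
eef_pos: [0.4629, 0.0232, 0.2023]
eef_rot: [[0.175, 0.985, -0.004], [0.985, -0.175, 0.0], [-0.0, -0.004, -1.0]]
ft_force: [1.4, 0.9, 0.0]
grip_width: 0.0526
gripper_force: 0.0
```

>>> play_rows:
  targets:
    - [[0.6, -0.0356, 0.0109, 0, 0, 0, 0], [0.6, -0.0356, 0.0109, 0, 0, 0, 0], [0.6, -0.0356, 0.0109, 0, 0, 0, 0], [0.6, -0.0356, 0.0109, 0, 0, 0, 0], [0.6, -0.0356, 0.0109, 0, 0, 0, 0]]

```text
clock: 19.67
eef_pos: [0.4863, -0.1629, 0.2013]
eef_rot: [[0.174, 0.985, -0.001], [0.985, -0.174, 0.001], [0.001, -0.001, -1.0]]
ft_force: [0.5, 0.4, -0.5]
grip_width: 0.0527
gripper_force: 0.0
```

>>> play_rows:
  targets:
    - [[0.6, -0.0356, 0.0109, 0, 0, 0, 0], [0.6, -0.0356, 0.0109, 0, 0, 0, 0], [0.6, -0.0356, 0.0109, 0, 0, 0, 0], [0.6, 0, 0, 0, 0, 0, 0], [0.6, 0, 0, 0, 0, 0, 0]]

```text
clock: 20.08
eef_pos: [0.4991, -0.2745, 0.2006]
eef_rot: [[0.179, 0.984, -0.002], [0.984, -0.179, 0.0], [-0.0, -0.002, -1.0]]
ft_force: [-0.9, 0.7, -0.2]
grip_width: 0.0527
gripper_force: 0.0
```

```bash
python3 - <<'E'
from h import *
hover((.5,-.273),.082,"pics/w6.png")
E
```

```text
medium_1 H 0.082 pos [ 0.5231 -0.2942] cost 0.034 beta 2.662 n 434
clock 20.28 at [ 0.5    -0.2703  0.2005] yaw 1.398 q7 0.37 | shift [-0.0195  0.0269 -0.0001] len 0.033 | rotvec [-1.0000e-03 -3.1000e-03 -1.2644e+00] | shift after turn [-0.0315 -0.0105  0.    ]
descend 0.1455
```

>>> play_rows:
  targets:
    - [[0.6, -0.0195, 0.0269, 0, 0, 0, 0], [0.6, 0, 0, 0, 0, 0, -0.115], [0.6, 0, 0, 0, 0, 0, -0.115], [0.6, 0, 0, 0, 0, 0, -0.115], [0.6, 0, 0, 0, 0, 0, -0.115]]

```text
clock: 20.7
eef_pos: [0.5233, -0.2943, 0.2005]
eef_rot: [[-0.288, 0.957, -0.002], [0.957, 0.288, 0.002], [0.002, -0.002, -1.0]]
ft_force: [-0.3, -1.3, 0.0]
grip_width: 0.0527
gripper_force: 0.0
```

>>> play_rows:
  targets:
    - [[0.6, 0, 0, 0, 0, 0, -0.115], [0.6, 0, 0, 0, 0, 0, -0.115], [0.6, 0, 0, 0, 0, 0, -0.115], [0.6, 0, 0, 0, 0, 0, -0.115], [0.6, 0, 0, 0, 0, 0, -0.115]]

```text
clock: 21.12
eef_pos: [0.5232, -0.2943, 0.2007]
eef_rot: [[-0.763, 0.647, -0.002], [0.647, 0.763, 0.002], [0.002, 0.0, -1.0]]
ft_force: [0.4, 0.0, -0.5]
grip_width: 0.0528
gripper_force: 0.0
```

>>> play_rows:
  targets:
    - [[0.6, 0, 0, 0, 0, 0, -0.115], [0.6, 0, 0, 0, 0, 0, -0.115], [0.6, 0, 0, 0.04, 0, 0, 0], [0.6, 0, 0, 0.01, 0, 0, 0], [0.6, 0, 0, 0, 0, 0, 0]]

```text
clock: 21.53
eef_pos: [0.5206, -0.2935, 0.1475]
eef_rot: [[-0.887, 0.462, -0.008], [0.462, 0.887, 0.004], [0.009, 0.0, -1.0]]
ft_force: [-0.4, -0.7, 0.4]
grip_width: 0.0526
gripper_force: 0.0
```

```bash
python3 - <<'E'
from h import *
hover((.523,-.294),.082)
E
```

```text
medium_1 H 0.082 pos [ 0.5221 -0.294 ] cost 0.074 beta 2.627 n 470
clock 21.73 at [ 0.5236 -0.296   0.1519] yaw 2.660 q7 1.57 | shift [0.0022 0.0011 0.    ] len 0.002 | rotvec [ 0.0002 -0.0005  0.0332] | shift after turn [0.0023 0.001  0.    ]
descend 0.0969
```

>>> play_rows:
  targets:
    - [[0.6, 0.0015, 0.0007, 0.04, 0, 0, 0.02], [0.6, 0, 0, 0.035, 0, 0, 0], [0.6, 0, 0, 0.0175, 0, 0, 0], [0.6, 0, 0, 0, 0, 0, 0], [0.6, 0, 0, 0, 0, 0, 0]]

```text
clock: 22.15
eef_pos: [0.5219, -0.2947, 0.0586]
eef_rot: [[-0.877, 0.481, -0.002], [0.481, 0.877, 0.001], [0.002, -0.0, -1.0]]
ft_force: [0.5, -0.6, 0.4]
grip_width: 0.0526
gripper_force: 0.0
```

>>> play_rows:
  targets:
    - [[0, 0, 0, 0, 0, 0, 0], [0, 0, 0, 0, 0, 0, 0], [0, 0, 0, 0, 0, 0, 0], [0, 0, 0, 0, 0, 0, 0], [0, 0, 0, 0, 0, 0, 0]]

```text
clock: 22.57
eef_pos: [0.5228, -0.2951, 0.0597]
eef_rot: [[-0.877, 0.481, 0.001], [0.481, 0.877, 0.0], [-0.001, 0.0, -1.0]]
ft_force: [-0.1, 0.1, 6.7]
grip_width: 0.0333
gripper_force: 30.0
```

>>> play_rows:
  targets:
    - [[0, 0, 0, -0.036, 0, 0, 0], [0, 0, 0, -0.036, 0, 0, 0], [0, 0, 0, -0.035, 0, 0, 0], [0, 0, 0, -0.035, 0, 0, 0], [0, 0, 0, 0, 0, 0, 0.1131]]

```text
clock: 22.98
eef_pos: [0.5252, -0.297, 0.2079]
eef_rot: [[-0.817, 0.577, 0.009], [0.577, 0.817, -0.003], [-0.009, 0.002, -1.0]]
ft_force: [0.7, 0.3, -1.5]
grip_width: 0.0332
gripper_force: 30.0
```

>>> play_rows:
  targets:
    - [[0, 0, 0, 0, 0, 0, 0.1131], [0, 0, 0, 0, 0, 0, 0.1131], [0, 0, 0, 0, 0, 0, 0.1131], [0, 0, 0, 0, 0, 0, 0.1131], [0, 0, 0, 0, 0, 0, 0.1131]]

```text
clock: 23.4
eef_pos: [0.5216, -0.2946, 0.2002]
eef_rot: [[-0.376, 0.927, -0.002], [0.927, 0.376, 0.001], [0.002, -0.001, -1.0]]
ft_force: [-0.3, 0.1, -0.5]
grip_width: 0.0335
gripper_force: 30.0
```

>>> play_rows:
  targets:
    - [[0, 0, 0, 0, 0, 0, 0.1131], [0, 0, 0, 0, 0, 0, 0.1131], [0, 0, 0, 0, 0, 0, 0.1131], [0, 0, 0, 0, 0, 0, 0.1131], [0, 0, 0, 0, 0, 0, 0.1131]]

```text
clock: 23.82
eef_pos: [0.5216, -0.2946, 0.2002]
eef_rot: [[0.179, 0.984, -0.002], [0.984, -0.179, 0.001], [0.001, -0.002, -1.0]]
ft_force: [0.4, 0.4, -1.6]
grip_width: 0.0333
gripper_force: 30.0
```

>>> play_rows:
  targets:
    - [[0, 0.0367, -0.0074, 0, 0, 0, 0], [0, 0.0367, -0.0074, 0, 0, 0, 0], [0, 0.0367, -0.0074, 0, 0, 0, 0], [0, 0.0367, -0.0074, 0, 0, 0, 0], [0, 0.0367, -0.0074, 0, 0, 0, 0]]

```text
clock: 24.23
eef_pos: [0.5168, -0.1059, 0.2005]
eef_rot: [[0.174, 0.985, -0.002], [0.985, -0.174, 0.001], [0.001, -0.002, -1.0]]
ft_force: [1.0, 0.4, -1.1]
grip_width: 0.0333
gripper_force: 30.0
```

>>> play_rows:
  targets:
    - [[0, 0.0367, -0.0074, 0, 0, 0, 0], [0, 0.0367, -0.0074, 0, 0, 0, 0], [0, 0.0367, -0.0074, 0, 0, 0, 0], [0, 0.0367, -0.0074, 0, 0, 0, 0], [0, 0.0367, -0.0074, 0, 0, 0, 0]]

```text
clock: 24.65
eef_pos: [0.5122, 0.0812, 0.2009]
eef_rot: [[0.174, 0.985, -0.001], [0.985, -0.174, 0.002], [0.001, -0.002, -1.0]]
ft_force: [-0.5, 0.1, 0.1]
grip_width: 0.0334
gripper_force: 30.0
```

>>> play_rows:
  targets:
    - [[0, 0, 0, 0, 0, 0, 0], [0, 0, 0, 0, 0, 0, 0], [0, 0, 0, 0, 0, 0, 0]]

```text
clock: 24.9
eef_pos: [0.5126, 0.079, 0.2006]
eef_rot: [[0.174, 0.985, -0.002], [0.985, -0.174, 0.001], [0.0, -0.002, -1.0]]
ft_force: [-0.4, -0.4, -1.7]
grip_width: 0.0333
gripper_force: 30.0
```

```bash
python3 - <<'E'
from h import *
go(*slot(0,0),.0635,1.396)
d=get_image("wrist");cv2.imwrite("pics/w7.png",d["img"][:,:,::-1])
E
```

```text
clock 24.90 at [0.5126 0.079  0.2006] yaw 1.396 q7 -0.37 | shift [0.0012 0.0015 0.1371] len 0.137 | rotvec [-0.0021 -0.0004  0.0002] | shift after turn [0.0013 0.0012 0.1371]
```

View pics/w7.png

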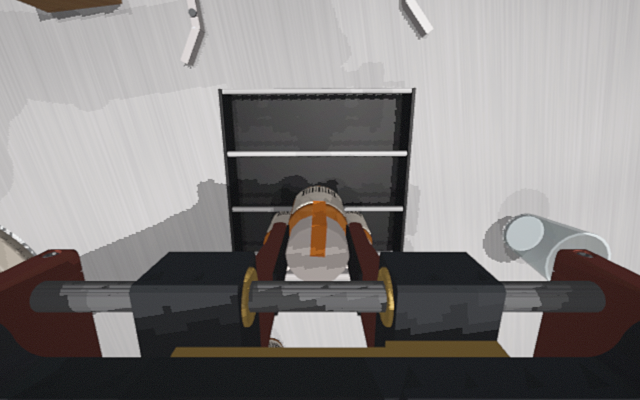

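>>> play_rows:
  targets:
    - [[0, 0.0012, 0.0012, 0.04, 0, 0, 0], [0, 0, 0, 0.035, 0, 0, 0], [0, 0, 0, 0.03, 0, 0, 0], [0, 0, 0, 0.018, 0, 0, 0], [0, 0, 0, 0.008, 0, 0, 0]]

```text
clock: 25.37
eef_pos: [0.5122, 0.0783, 0.0669]
eef_rot: [[0.177, 0.984, -0.006], [0.984, -0.177, -0.001], [-0.002, -0.006, -1.0]]
ft_force: [-0.7, -0.3, -0.4]
grip_width: 0.0333
gripper_force: 30.0
```

>>> play_rows:
  targets:
    - [[0, 0, 0, 0.005, 0, 0, 0], [0, 0, 0, 0, 0, 0, 0], [0, 0, 0, 0, 0, 0, 0], [0.55, 0, 0, 0, 0, 0, 0], [0.55, 0, 0, 0, 0, 0, 0]]

```text
clock: 25.78
eef_pos: [0.5148, 0.0808, 0.0656]
eef_rot: [[0.174, 0.985, 0.0], [0.985, -0.174, 0.002], [0.002, -0.0, -1.0]]
ft_force: [1.1, -0.3, -0.1]
grip_width: 0.0432
gripper_force: 0.0
```

>>> play_rows:
  targets:
    - [[0.55, 0, 0, 0, 0, 0, 0], [0.55, 0, 0, 0, 0, 0, 0], [0.55, 0, 0, -0.04, 0, 0, 0], [0.55, 0, 0, -0.04, 0, 0, 0], [0.55, 0, 0, -0.04, 0, 0, 0]]

```text
clock: 26.2
eef_pos: [0.5134, 0.0802, 0.1856]
eef_rot: [[0.174, 0.985, -0.004], [0.985, -0.174, 0.0], [-0.0, -0.004, -1.0]]
ft_force: [0.7, 0.8, -0.3]
grip_width: 0.0482
gripper_force: 0.0
```

>>> play_rows:
  targets:
    - [[0.6, -0.0375, -0.0022, -0.008, 0, 0, 0], [0.6, -0.0375, -0.0022, -0.008, 0, 0, 0], [0.6, -0.0375, -0.0022, 0, 0, 0, 0], [0.6, -0.0375, -0.0022, 0, 0, 0, 0], [0.6, -0.0375, -0.0022, 0, 0, 0, 0]]

```text
clock: 26.62
eef_pos: [0.4702, -0.1037, 0.201]
eef_rot: [[0.173, 0.985, -0.001], [0.985, -0.173, 0.002], [0.001, -0.001, -1.0]]
ft_force: [0.4, 0.1, -0.5]
grip_width: 0.0526
gripper_force: 0.0
```

>>> play_rows:
  targets:
    - [[0.6, -0.0375, -0.0022, 0, 0, 0, 0], [0.6, -0.0375, -0.0022, 0, 0, 0, 0], [0.6, -0.0375, -0.0022, 0, 0, 0, 0], [0.6, -0.0375, -0.0022, 0, 0, 0, 0], [0.6, -0.0375, -0.0022, 0, 0, 0, 0]]

```text
clock: 27.03
eef_pos: [0.4266, -0.2866, 0.2006]
eef_rot: [[0.174, 0.985, -0.001], [0.985, -0.174, 0.001], [0.001, -0.001, -1.0]]
ft_force: [0.7, -0.7, 0.2]
grip_width: 0.0524
gripper_force: 0.0
```

>>> play_rows:
  targets:
    - [[0.6, -0.0375, -0.0022, 0, 0, 0, 0], [0.6, -0.0375, -0.0022, 0, 0, 0, 0], [0.6, 0, 0, 0, 0, 0, 0], [0.6, 0, 0, 0, 0, 0, 0], [0.6, 0, 0, 0, 0, 0, 0]]

```text
clock: 27.45
eef_pos: [0.41, -0.3575, 0.2]
eef_rot: [[0.174, 0.985, -0.002], [0.985, -0.174, 0.002], [0.001, -0.002, -1.0]]
ft_force: [0.2, -0.0, 0.1]
grip_width: 0.0528
gripper_force: 0.0
```

```bash
python3 - <<'E'
from h import *
hover((.41,-.358),.082,"pics/w8.png")
E
```

```text
medium_1 H 0.082 pos [ 0.4102 -0.3576] cost 0.039 beta 1.358 n 429
clock 27.65 at [ 0.4107 -0.3566  0.2001] yaw 1.399 q7 0.61 | shift [-0.0011 -0.0003 -0.    ] len 0.001 | rotvec [-0.0021 -0.0015  0.0408] | shift after turn [-0.0011 -0.0003  0.    ]
descend 0.1451
```

>>> play_rows:
  targets:
    - [[0.6, -0.0006, 0, 0.04, 0, 0, 0.038], [0.6, 0, 0, 0.04, 0, 0, 0], [0.6, 0, 0, 0.04, 0, 0, 0], [0.6, 0, 0, 0.022, 0, 0, 0], [0.6, 0, 0, 0, 0, 0, 0]]

```text
clock: 28.07
eef_pos: [0.4074, -0.3551, 0.0539]
eef_rot: [[0.209, 0.978, -0.009], [0.978, -0.209, 0.006], [0.004, -0.01, -1.0]]
ft_force: [0.7, 1.1, 0.6]
grip_width: 0.0531
gripper_force: 0.0
```

>>> play_rows:
  targets:
    - [[0.6, 0, 0, 0, 0, 0, 0], [0, 0, 0, 0, 0, 0, 0], [0, 0, 0, 0, 0, 0, 0], [0, 0, 0, 0, 0, 0, 0], [0, 0, 0, 0, 0, 0, 0]]

```text
clock: 28.48
eef_pos: [0.4105, -0.3591, 0.0597]
eef_rot: [[0.211, 0.977, 0.001], [0.977, -0.211, -0.0], [-0.0, 0.001, -1.0]]
ft_force: [-0.3, 1.1, 6.1]
grip_width: 0.0335
gripper_force: 30.0
```

>>> play_rows:
  targets:
    - [[0, 0, 0, 0, 0, 0, 0], [0, 0, 0, -0.036, 0, 0, 0], [0, 0, 0, -0.036, 0, 0, 0], [0, 0, 0, -0.035, 0, 0, 0], [0, 0, 0, -0.035, 0, 0, -0.038]]

```text
clock: 28.9
eef_pos: [0.4094, -0.3586, 0.2021]
eef_rot: [[0.174, 0.985, -0.002], [0.985, -0.174, 0.001], [0.001, -0.002, -1.0]]
ft_force: [1.1, 0.5, -0.7]
grip_width: 0.0333
gripper_force: 30.0
```

>>> play_rows:
  targets:
    - [[0, 0.0374, -0.0031, 0, 0, 0, 0], [0, 0.0374, -0.0031, 0, 0, 0, 0], [0, 0.0374, -0.0031, 0, 0, 0, 0], [0, 0.0374, -0.0031, 0, 0, 0, 0], [0, 0.0374, -0.0031, 0, 0, 0, 0]]

```text
clock: 29.32
eef_pos: [0.4267, -0.1702, 0.2009]
eef_rot: [[0.174, 0.985, -0.001], [0.985, -0.174, 0.001], [0.001, -0.001, -1.0]]
ft_force: [0.4, 0.2, -0.9]
grip_width: 0.0335
gripper_force: 30.0
```

>>> play_rows:
  targets:
    - [[0, 0.0374, -0.0031, 0, 0, 0, 0], [0, 0.0374, -0.0031, 0, 0, 0, 0], [0, 0.0374, -0.0031, 0, 0, 0, 0], [0, 0.0374, -0.0031, 0, 0, 0, 0], [0, 0.0374, -0.0031, 0, 0, 0, 0]]

```text
clock: 29.73
eef_pos: [0.444, 0.0168, 0.2011]
eef_rot: [[0.174, 0.985, -0.001], [0.985, -0.174, 0.002], [0.001, -0.001, -1.0]]
ft_force: [-0.1, -0.7, -1.7]
grip_width: 0.0331
gripper_force: 30.0
```

>>> play_rows:
  targets:
    - [[0, 0.0374, -0.0031, 0, 0, 0, 0], [0, 0.0374, -0.0031, 0, 0, 0, 0], [0, 0, 0, 0, 0, 0, 0], [0, 0, 0, 0, 0, 0, 0], [0, 0, 0, 0, 0, 0, 0]]

```text
clock: 30.15
eef_pos: [0.451, 0.089, 0.2007]
eef_rot: [[0.174, 0.985, -0.002], [0.985, -0.174, 0.001], [0.0, -0.002, -1.0]]
ft_force: [-0.1, -0.4, -1.1]
grip_width: 0.0331
gripper_force: 30.0
```

```bash
python3 - <<'E'
from h import *
go(*slot(-.063,0),.0635,1.396)
E
```

```text
clock 30.15 at [0.451  0.089  0.2007] yaw 1.396 q7 -0.46 | shift [0.002  0.001  0.1372] len 0.137 | rotvec [-0.0022 -0.0003 -0.    ] | shift after turn [0.0021 0.0007 0.1372]
```

>>> play_rows:
  targets:
    - [[0, 0.002, 0.001, 0.04, 0, 0, 0], [0, 0, 0, 0.035, 0, 0, 0], [0, 0, 0, 0.03, 0, 0, 0], [0, 0, 0, 0.018, 0, 0, 0], [0, 0, 0, 0.008, 0, 0, 0]]

```text
clock: 30.57
eef_pos: [0.4505, 0.0892, 0.0674]
eef_rot: [[0.177, 0.984, -0.006], [0.984, -0.177, -0.001], [-0.002, -0.006, -1.0]]
ft_force: [-0.1, 0.3, -0.5]
grip_width: 0.0332
gripper_force: 30.0
```

>>> play_rows:
  targets:
    - [[0, 0, 0, 0.005, 0, 0, 0], [0, 0, 0, 0, 0, 0, 0], [0, 0, 0, 0, 0, 0, 0], [0.48, 0, 0, 0, 0, 0, 0], [0.48, 0, 0, 0, 0, 0, 0]]

```text
clock: 30.98
eef_pos: [0.4532, 0.0919, 0.0657]
eef_rot: [[0.174, 0.985, 0.0], [0.985, -0.174, 0.002], [0.002, -0.0, -1.0]]
ft_force: [-0.1, -0.4, -0.0]
grip_width: 0.0413
gripper_force: 0.0
```

>>> play_rows:
  targets:
    - [[0.48, 0, 0, 0, 0, 0, 0], [0.48, 0, 0, 0, 0, 0, 0], [0.48, 0, 0, -0.04, 0, 0, 0], [0.48, 0, 0, -0.04, 0, 0, 0], [0.48, 0, 0, -0.04, 0, 0, 0]]

```text
clock: 31.4
eef_pos: [0.4518, 0.0912, 0.1858]
eef_rot: [[0.174, 0.985, -0.004], [0.985, -0.174, 0.0], [-0.001, -0.004, -1.0]]
ft_force: [1.9, 1.1, -1.0]
grip_width: 0.0424
gripper_force: 0.0
```

>>> play_rows:
  targets:
    - [[0.6, -0.0345, 0.0169, -0.008, 0, 0, 0], [0.6, -0.0345, 0.0169, -0.008, 0, 0, 0], [0.6, -0.0345, 0.0169, 0, 0, 0, 0], [0.6, -0.0345, 0.0169, 0, 0, 0, 0], [0.6, -0.0345, 0.0169, 0, 0, 0, 0]]

```text
clock: 31.82
eef_pos: [0.5061, -0.0946, 0.201]
eef_rot: [[0.173, 0.985, -0.001], [0.985, -0.173, 0.001], [0.001, -0.001, -1.0]]
ft_force: [0.8, 0.5, 0.2]
grip_width: 0.0527
gripper_force: 0.0
```

>>> play_rows:
  targets:
    - [[0.6, -0.0345, 0.0169, 0, 0, 0, 0], [0.6, -0.0345, 0.0169, 0, 0, 0, 0], [0.6, -0.0345, 0.0169, 0, 0, 0, 0], [0.6, -0.0345, 0.0169, 0, 0, 0, 0], [0.6, -0.0345, 0.0169, 0, 0, 0, 0]]

```text
clock: 32.23
eef_pos: [0.5593, -0.2793, 0.2001]
eef_rot: [[0.173, 0.985, -0.002], [0.985, -0.173, 0.001], [0.001, -0.002, -1.0]]
ft_force: [0.9, 0.3, 0.1]
grip_width: 0.0521
gripper_force: 0.0
```

>>> play_rows:
  targets:
    - [[0.6, -0.0345, 0.0169, 0, 0, 0, 0], [0.6, -0.0345, 0.0169, 0, 0, 0, 0], [0.6, 0, 0, 0, 0, 0, 0], [0.6, 0, 0, 0, 0, 0, 0], [0.6, 0, 0, 0, 0, 0, 0]]

```text
clock: 32.65
eef_pos: [0.5801, -0.3508, 0.1994]
eef_rot: [[0.174, 0.985, -0.003], [0.985, -0.174, 0.002], [0.002, -0.003, -1.0]]
ft_force: [-0.1, 0.0, 0.1]
grip_width: 0.0525
gripper_force: 0.0
```

```bash
python3 - <<'E'
from h import *
hover((.579,-.352),.082,"pics/w9.png")
E
```

```text
medium_1 H 0.082 pos [ 0.5786 -0.3526] cost 0.026 beta -2.882 n 428
clock 32.85 at [ 0.5806 -0.3496  0.2   ] yaw 1.398 q7 0.48 | shift [-0.0033 -0.0015 -0.    ] len 0.004 | rotvec [ 4.0000e-04 -3.1000e-03 -2.0032e+00] | shift after turn [ 0.0027 -0.0024  0.    ]
descend 0.1450
```

>>> play_rows:
  targets:
    - [[0.6, -0.003, -0.0015, 0, 0, 0, -0.1178], [0.6, 0, 0, 0, 0, 0, -0.1178], [0.6, 0, 0, 0, 0, 0, -0.1178], [0.6, 0, 0, 0, 0, 0, -0.1178], [0.6, 0, 0, 0, 0, 0, -0.1178]]

```text
clock: 33.27
eef_pos: [0.5785, -0.3529, 0.2002]
eef_rot: [[-0.409, 0.912, -0.002], [0.912, 0.409, 0.001], [0.002, -0.001, -1.0]]
ft_force: [-0.3, 0.2, -0.1]
grip_width: 0.0523
gripper_force: 0.0
```

>>> play_rows:
  targets:
    - [[0.6, 0, 0, 0, 0, 0, -0.1178], [0.6, 0, 0, 0, 0, 0, -0.1178], [0.6, 0, 0, 0, 0, 0, -0.1178], [0.6, 0, 0, 0, 0, 0, -0.1178], [0.6, 0, 0, 0, 0, 0, -0.1178]]

```text
clock: 33.68
eef_pos: [0.5785, -0.3529, 0.2002]
eef_rot: [[-0.847, 0.531, -0.002], [0.531, 0.847, 0.001], [0.002, 0.0, -1.0]]
ft_force: [0.0, 0.9, 0.6]
grip_width: 0.0528
gripper_force: 0.0
```

>>> play_rows:
  targets:
    - [[0.6, 0, 0, 0, 0, 0, -0.1178], [0.6, 0, 0, 0, 0, 0, -0.1178], [0.6, 0, 0, 0, 0, 0, -0.1178], [0.6, 0, 0, 0, 0, 0, -0.1178], [0.6, 0, 0, 0, 0, 0, -0.1178]]

```text
clock: 34.1
eef_pos: [0.5785, -0.3529, 0.2002]
eef_rot: [[-1.0, -0.029, -0.002], [-0.029, 1.0, 0.001], [0.002, 0.001, -1.0]]
ft_force: [-0.2, -0.3, -1.0]
grip_width: 0.0527
gripper_force: 0.0
```

>>> play_rows:
  targets:
    - [[0.6, 0, 0, 0, 0, 0, -0.1178], [0.6, 0, 0, 0, 0, 0, -0.1178], [0.6, 0, 0, 0.03, 0, 0, 0], [0.6, 0, 0, 0, 0, 0, 0], [0.6, 0, 0, 0, 0, 0, 0]]

```text
clock: 34.52
eef_pos: [0.5771, -0.3526, 0.1687]
eef_rot: [[-0.967, -0.255, -0.005], [-0.255, 0.967, 0.003], [0.004, 0.004, -1.0]]
ft_force: [-0.3, 0.4, 0.6]
grip_width: 0.0526
gripper_force: 0.0
```

```bash
python3 - <<'E'
from h import *
hover((.579,-.352),.082)
E
```

```text
medium_1 H 0.082 pos [ 0.5777 -0.3525] cost 0.063 beta -2.823 n 422
clock 34.72 at [ 0.5789 -0.3541  0.1712] yaw -2.884 q7 2.27 | shift [0.0008 0.0019 0.    ] len 0.002 | rotvec [ 0.0004 -0.0003 -0.0612] | shift after turn [0.0007 0.0019 0.    ]
descend 0.1162
```

>>> play_rows:
  targets:
    - [[0.6, 0.0005, 0.001, 0.04, 0, 0, -0.03], [0.6, 0, 0, 0.04, 0, 0, 0], [0.6, 0, 0, 0.02, 0, 0, 0], [0.6, 0, 0, 0.012, 0, 0, 0], [0.6, 0, 0, 0, 0, 0, 0]]

```text
clock: 35.13
eef_pos: [0.5762, -0.3523, 0.0558]
eef_rot: [[-0.959, -0.283, -0.005], [-0.283, 0.959, 0.003], [0.004, 0.004, -1.0]]
ft_force: [0.5, -0.0, -0.3]
grip_width: 0.053
gripper_force: 0.0
```

>>> play_rows:
  targets:
    - [[0.6, 0, 0, 0, 0, 0, 0], [0, 0, 0, 0, 0, 0, 0], [0, 0, 0, 0, 0, 0, 0], [0, 0, 0, 0, 0, 0, 0], [0, 0, 0, 0, 0, 0, 0]]

```text
clock: 35.55
eef_pos: [0.5782, -0.3534, 0.0594]
eef_rot: [[-0.959, -0.283, 0.0], [-0.283, 0.959, 0.0], [-0.0, 0.0, -1.0]]
ft_force: [-0.9, 1.4, 4.2]
grip_width: 0.0335
gripper_force: 30.0
```

>>> play_rows:
  targets:
    - [[0, 0, 0, 0, 0, 0, 0], [0, 0, 0, -0.036, 0, 0, 0], [0, 0, 0, -0.036, 0, 0, 0], [0, 0, 0, -0.035, 0, 0, 0], [0, 0, 0, -0.035, 0, 0, 0]]

```text
clock: 35.97
eef_pos: [0.5771, -0.3531, 0.2014]
eef_rot: [[-0.959, -0.283, -0.002], [-0.283, 0.959, 0.001], [0.002, 0.002, -1.0]]
ft_force: [0.3, -0.2, -1.2]
grip_width: 0.0337
gripper_force: 30.0
```

>>> play_rows:
  targets:
    - [[0, 0, 0, 0, 0, 0, 0.1132], [0, 0, 0, 0, 0, 0, 0.1132], [0, 0, 0, 0, 0, 0, 0.1132], [0, 0, 0, 0, 0, 0, 0.1132], [0, 0, 0, 0, 0, 0, 0.1132]]

```text
clock: 36.38
eef_pos: [0.5773, -0.3531, 0.1999]
eef_rot: [[-0.96, 0.281, -0.002], [0.281, 0.96, 0.001], [0.002, 0.001, -1.0]]
ft_force: [-0.9, -0.7, -1.0]
grip_width: 0.0333
gripper_force: 30.0
```

>>> play_rows:
  targets:
    - [[0, 0, 0, 0, 0, 0, 0.1132], [0, 0, 0, 0, 0, 0, 0.1132], [0, 0, 0, 0, 0, 0, 0.1132], [0, 0, 0, 0, 0, 0, 0.1132], [0, 0, 0, 0, 0, 0, 0.1132]]

```text
clock: 36.8
eef_pos: [0.5773, -0.3531, 0.1998]
eef_rot: [[-0.66, 0.752, -0.002], [0.752, 0.66, 0.001], [0.003, -0.001, -1.0]]
ft_force: [0.5, -0.1, -1.2]
grip_width: 0.0338
gripper_force: 30.0
```

>>> play_rows:
  targets:
    - [[0, 0, 0, 0, 0, 0, 0.1132], [0, 0, 0, 0, 0, 0, 0.1132], [0, 0, 0, 0, 0, 0, 0.1132], [0, 0, 0, 0, 0, 0, 0.1132], [0, 0, 0, 0, 0, 0, 0.1132]]

```text
clock: 37.22
eef_pos: [0.5774, -0.353, 0.1998]
eef_rot: [[-0.154, 0.988, -0.002], [0.988, 0.154, 0.001], [0.002, -0.002, -1.0]]
ft_force: [-1.2, 0.3, -0.8]
grip_width: 0.0335
gripper_force: 30.0
```

>>> play_rows:
  targets:
    - [[0, 0, 0, 0, 0, 0, 0.1132], [0, 0, 0, 0, 0, 0, 0.1132], [0, 0, 0, 0, 0, 0, 0.1132], [0, 0, 0, 0, 0, 0, 0]]

```text
clock: 37.55
eef_pos: [0.5775, -0.3528, 0.1996]
eef_rot: [[0.182, 0.983, -0.002], [0.983, -0.182, 0.001], [0.001, -0.003, -1.0]]
ft_force: [0.2, -0.9, -1.0]
grip_width: 0.0334
gripper_force: 30.0
```

>>> play_rows:
  targets:
    - [[0, 0.0377, -0.0069, 0, 0, 0, 0], [0, 0.0377, -0.0069, 0, 0, 0, 0], [0, 0.0377, -0.0069, 0, 0, 0, 0], [0, 0.0377, -0.0069, 0, 0, 0, 0], [0, 0.0377, -0.0069, 0, 0, 0, 0]]

```text
clock: 37.97
eef_pos: [0.5769, -0.1598, 0.2001]
eef_rot: [[0.175, 0.985, -0.002], [0.985, -0.175, 0.001], [0.001, -0.002, -1.0]]
ft_force: [0.4, 0.3, -1.2]
grip_width: 0.0332
gripper_force: 30.0
```

>>> play_rows:
  targets:
    - [[0, 0.0377, -0.0069, 0, 0, 0, 0], [0, 0.0377, -0.0069, 0, 0, 0, 0], [0, 0.0377, -0.0069, 0, 0, 0, 0], [0, 0.0377, -0.0069, 0, 0, 0, 0], [0, 0.0377, -0.0069, 0, 0, 0, 0]]

```text
clock: 38.38
eef_pos: [0.5766, 0.0318, 0.2006]
eef_rot: [[0.175, 0.985, -0.002], [0.985, -0.175, 0.001], [0.001, -0.002, -1.0]]
ft_force: [0.1, -0.3, -0.1]
grip_width: 0.0332
gripper_force: 30.0
```

>>> play_rows:
  targets:
    - [[0, 0.0377, -0.0069, 0, 0, 0, 0], [0, 0, 0, 0, 0, 0, 0], [0, 0, 0, 0, 0, 0, 0], [0, 0, 0, 0, 0, 0, 0], [0, 0, 0, 0, 0, 0, 0]]

```text
clock: 38.8
eef_pos: [0.577, 0.0664, 0.2004]
eef_rot: [[0.18, 0.984, -0.002], [0.984, -0.18, 0.0], [0.0, -0.002, -1.0]]
ft_force: [0.3, -0.3, -0.9]
grip_width: 0.0338
gripper_force: 30.0
```

```bash
python3 - <<'E'
from h import *
go(*slot(.063,0),.0635,1.396)
E
```

```text
clock 38.80 at [0.577  0.0664 0.2004] yaw 1.390 q7 -0.27 | shift [ 0.0024 -0.0012  0.1369] len 0.137 | rotvec [-0.0019 -0.0001 -0.006 ] | shift after turn [ 0.0024 -0.0014  0.1369]
```

>>> play_rows:
  targets:
    - [[0, 0.0024, -0.0012, 0.04, 0, 0, 0], [0, 0, 0, 0.035, 0, 0, 0], [0, 0, 0, 0.03, 0, 0, 0], [0, 0, 0, 0.018, 0, 0, 0], [0, 0, 0, 0.008, 0, 0, 0]]

```text
clock: 39.22
eef_pos: [0.5741, 0.0688, 0.0666]
eef_rot: [[0.181, 0.984, -0.006], [0.984, -0.181, -0.001], [-0.002, -0.006, -1.0]]
ft_force: [-0.9, 0.4, -1.4]
grip_width: 0.0332
gripper_force: 30.0
```

>>> play_rows:
  targets:
    - [[0, 0, 0, 0.005, 0, 0, 0], [0, 0, 0, 0, 0, 0, 0], [0, 0, 0, 0, 0, 0, 0], [0.48, 0, 0, 0, 0, 0, 0], [0.48, 0, 0, 0, 0, 0, 0]]

```text
clock: 39.63
eef_pos: [0.5769, 0.0712, 0.0656]
eef_rot: [[0.179, 0.984, 0.0], [0.984, -0.179, 0.002], [0.002, -0.0, -1.0]]
ft_force: [-0.9, 1.1, -0.3]
grip_width: 0.041
gripper_force: 0.0
```

>>> play_rows:
  targets:
    - [[0.48, 0, 0, 0, 0, 0, 0], [0.48, 0, 0, 0, 0, 0, 0], [0.48, 0, 0, -0.04, 0, 0, 0], [0.48, 0, 0, -0.04, 0, 0, 0], [0.48, 0, 0, -0.04, 0, 0, 0]]

```text
clock: 40.05
eef_pos: [0.5755, 0.0708, 0.1855]
eef_rot: [[0.179, 0.984, -0.004], [0.984, -0.179, 0.001], [-0.0, -0.004, -1.0]]
ft_force: [0.4, -0.1, -0.1]
grip_width: 0.0422
gripper_force: 0.0
```

>>> play_rows:
  targets:
    - [[0.6, -0.0356, 0.0075, -0.008, 0, 0, 0], [0.6, -0.0356, 0.0075, -0.008, 0, 0, 0], [0.6, -0.0356, 0.0075, 0, 0, 0, 0], [0.6, -0.0356, 0.0075, 0, 0, 0, 0], [0.6, -0.0356, 0.0075, 0, 0, 0, 0]]

```text
clock: 40.47
eef_pos: [0.5813, -0.1124, 0.2009]
eef_rot: [[0.178, 0.984, -0.001], [0.984, -0.178, 0.001], [0.001, -0.001, -1.0]]
ft_force: [0.2, 0.2, -0.4]
grip_width: 0.0529
gripper_force: 0.0
```

>>> play_rows:
  targets:
    - [[0.6, -0.0356, 0.0075, 0, 0, 0, 0], [0.6, -0.0356, 0.0075, 0, 0, 0, 0], [0.6, -0.0356, 0.0075, 0, 0, 0, 0], [0.6, -0.0356, 0.0075, 0, 0, 0, 0], [0.6, 0, 0, 0.02, 0, 0, 0]]

```text
clock: 40.88
eef_pos: [0.5854, -0.2672, 0.1841]
eef_rot: [[0.189, 0.982, 0.005], [0.982, -0.188, -0.007], [-0.006, 0.006, -1.0]]
ft_force: [0.4, -0.4, 0.9]
grip_width: 0.0525
gripper_force: 0.0
```

>>> play_rows:
  targets:
    - [[0.6, 0, 0, 0, 0, 0, 0], [0.6, 0, 0, 0, 0, 0, 0], [0.6, 0, 0, 0, 0, 0, 0]]

```text
clock: 41.13
eef_pos: [0.5858, -0.255, 0.1803]
eef_rot: [[0.177, 0.984, -0.002], [0.984, -0.177, 0.002], [0.002, -0.002, -1.0]]
ft_force: [0.5, -0.6, 0.0]
grip_width: 0.0527
gripper_force: 0.0
```

```bash
python3 - <<'E'
from h import *
hover((.587,-.258),.066,"pics/w10.png")
E
```

```text
short_1 H 0.066 pos [ 0.5851 -0.2576] cost 0.036 beta 2.592 n 436
clock 41.33 at [ 0.5861 -0.2553  0.1808] yaw 1.393 q7 0.33 | shift [-0.0025 -0.0005 -0.    ] len 0.003 | rotvec [-2.0000e-04 -1.6000e-03 -1.1992e+00] | shift after turn [-0.0004 -0.0025  0.    ]
descend 0.1418
```

>>> play_rows:
  targets:
    - [[0.6, -0.0022, -0.0004, 0, 0, 0, -0.109], [0.6, 0, 0, 0, 0, 0, -0.109], [0.6, 0, 0, 0, 0, 0, -0.109], [0.6, 0, 0, 0, 0, 0, -0.109], [0.6, 0, 0, 0, 0, 0, -0.109]]

```text
clock: 41.75
eef_pos: [0.585, -0.2579, 0.1805]
eef_rot: [[-0.363, 0.932, -0.001], [0.932, 0.363, 0.001], [0.001, -0.001, -1.0]]
ft_force: [0.3, -0.6, 0.1]
grip_width: 0.0526
gripper_force: 0.0
```

>>> play_rows:
  targets:
    - [[0.6, 0, 0, 0, 0, 0, -0.109], [0.6, 0, 0, 0, 0, 0, -0.109], [0.6, 0, 0, 0, 0, 0, -0.109], [0.6, 0, 0, 0, 0, 0, -0.109], [0.6, 0, 0, 0, 0, 0, -0.109]]

```text
clock: 42.17
eef_pos: [0.5849, -0.2579, 0.1805]
eef_rot: [[-0.794, 0.609, -0.001], [0.609, 0.794, 0.001], [0.002, -0.0, -1.0]]
ft_force: [0.2, -0.5, 0.7]
grip_width: 0.0528
gripper_force: 0.0
```

>>> play_rows:
  targets:
    - [[0.6, 0, 0, 0, 0, 0, -0.109], [0.6, 0, 0, 0.04, 0, 0, 0], [0.6, 0, 0, 0.04, 0, 0, 0], [0.6, 0, 0, 0.035, 0, 0, 0], [0.6, 0, 0, 0.016, 0, 0, 0]]

```text
clock: 42.58
eef_pos: [0.5821, -0.2566, 0.045]
eef_rot: [[-0.852, 0.523, -0.007], [0.523, 0.852, 0.003], [0.007, -0.001, -1.0]]
ft_force: [0.2, -0.2, -0.4]
grip_width: 0.0529
gripper_force: 0.0
```

>>> play_rows:
  targets:
    - [[0.6, 0, 0, 0.008, 0, 0, 0], [0.6, 0, 0, 0, 0, 0, 0], [0.6, 0, 0, 0, 0, 0, 0], [0, 0, 0, 0, 0, 0, 0], [0, 0, 0, 0, 0, 0, 0]]

```text
clock: 43.0
eef_pos: [0.5856, -0.2588, 0.0428]
eef_rot: [[-0.852, 0.524, 0.001], [0.524, 0.852, 0.0], [-0.001, 0.001, -1.0]]
ft_force: [0.8, -0.0, 1.2]
grip_width: 0.043
gripper_force: 0.0
```

>>> play_rows:
  targets:
    - [[0, 0, 0, 0, 0, 0, 0], [0, 0, 0, 0, 0, 0, 0], [0, 0, 0, 0, 0, 0, 0], [0, 0, 0, -0.04, 0, 0, 0], [0, 0, 0, -0.04, 0, 0, 0]]

```text
clock: 43.42
eef_pos: [0.5822, -0.2575, 0.1195]
eef_rot: [[-0.852, 0.524, -0.008], [0.524, 0.852, 0.003], [0.008, -0.001, -1.0]]
ft_force: [0.9, -0.5, -1.1]
grip_width: 0.0334
gripper_force: 30.0
```

>>> play_rows:
  targets:
    - [[0, 0, 0, -0.04, 0, 0, 0], [0, 0, 0, -0.038, 0, 0, 0], [0, 0, 0, 0, 0, 0, 0.109], [0, 0, 0, 0, 0, 0, 0.109], [0, 0, 0, 0, 0, 0, 0.109]]

```text
clock: 43.83
eef_pos: [0.5847, -0.2585, 0.2001]
eef_rot: [[-0.634, 0.773, -0.0], [0.773, 0.634, 0.001], [0.001, 0.0, -1.0]]
ft_force: [0.3, 0.7, -2.0]
grip_width: 0.0335
gripper_force: 30.0
```

>>> play_rows:
  targets:
    - [[0, 0, 0, 0, 0, 0, 0.109], [0, 0, 0, 0, 0, 0, 0.109], [0, 0, 0, 0, 0, 0, 0.109], [0, 0, 0, 0, 0, 0, 0.109], [0, 0, 0, 0, 0, 0, 0.109]]

```text
clock: 44.25
eef_pos: [0.5843, -0.2583, 0.1989]
eef_rot: [[-0.141, 0.99, -0.002], [0.99, 0.141, 0.001], [0.002, -0.002, -1.0]]
ft_force: [-0.4, 0.2, -0.5]
grip_width: 0.0333
gripper_force: 30.0
```

>>> play_rows:
  targets:
    - [[0, 0, 0, 0, 0, 0, 0.109], [0, 0, 0, 0, 0, 0, 0.109], [0, 0, 0, 0, 0, 0, 0.109], [0, 0, 0, 0, 0, 0, 0]]

```text
clock: 44.58
eef_pos: [0.5844, -0.2582, 0.1988]
eef_rot: [[0.182, 0.983, -0.002], [0.983, -0.182, 0.001], [0.001, -0.003, -1.0]]
ft_force: [-1.1, 0.5, -0.2]
grip_width: 0.0334
gripper_force: 30.0
```

>>> play_rows:
  targets:
    - [[0, 0.035, -0.006, 0, 0, 0, 0], [0, 0.035, -0.006, 0, 0, 0, 0], [0, 0.035, -0.006, 0, 0, 0, 0], [0, 0.035, -0.006, 0, 0, 0, 0], [0, 0.035, -0.006, 0, 0, 0, 0]]

```text
clock: 45.0
eef_pos: [0.5859, -0.0793, 0.1992]
eef_rot: [[0.175, 0.985, -0.002], [0.985, -0.175, 0.001], [0.001, -0.002, -1.0]]
ft_force: [0.7, 1.5, -0.6]
grip_width: 0.0336
gripper_force: 30.0
```

>>> play_rows:
  targets:
    - [[0, 0.035, -0.006, 0, 0, 0, 0], [0, 0.035, -0.006, 0, 0, 0, 0], [0, 0.035, -0.006, 0, 0, 0, 0], [0, 0.035, -0.006, 0, 0, 0, 0], [0, 0.035, -0.006, 0, 0, 0, 0]]

```text
clock: 45.42
eef_pos: [0.5877, 0.0983, 0.1995]
eef_rot: [[0.175, 0.985, -0.002], [0.985, -0.175, 0.001], [0.001, -0.002, -1.0]]
ft_force: [0.8, -0.3, 0.4]
grip_width: 0.0334
gripper_force: 30.0
```

>>> play_rows:
  targets:
    - [[0, 0.035, -0.006, 0, 0, 0, 0], [0, 0, 0, 0, 0, 0, 0], [0, 0, 0, 0, 0, 0, 0], [0, 0, 0, 0, 0, 0, 0]]

```text
clock: 45.75
eef_pos: [0.5883, 0.1314, 0.1993]
eef_rot: [[0.177, 0.984, -0.002], [0.984, -0.177, 0.0], [0.0, -0.002, -1.0]]
ft_force: [-0.2, 0.2, -0.7]
grip_width: 0.033
gripper_force: 30.0
```

```bash
python3 - <<'E'
from h import *
go(*slot(.063,.065),.048,1.396)
d=get_image("wrist");cv2.imwrite("pics/w11.png",d["img"][:,:,::-1])
E
```

```text
clock 45.75 at [0.5883 0.1314 0.1993] yaw 1.393 q7 -0.37 | shift [ 0.0014 -0.0009  0.1513] len 0.151 | rotvec [-0.0023 -0.     -0.0028] | shift after turn [ 0.0014 -0.0012  0.1513]
```

View pics/w11.png

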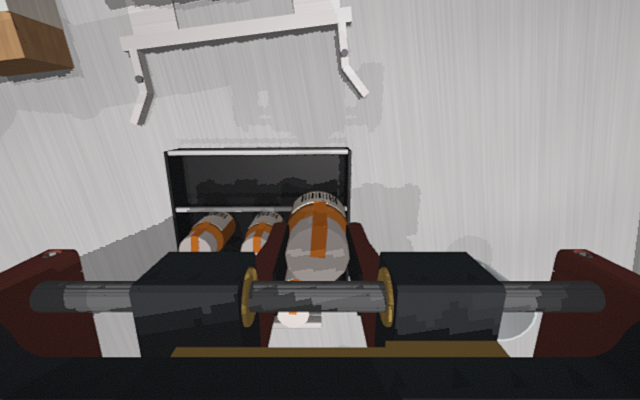

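>>> play_rows:
  targets:
    - [[0, 0.0014, -0.001, 0.04, 0, 0, 0], [0, 0, 0, 0.04, 0, 0, 0], [0, 0, 0, 0.035, 0, 0, 0], [0, 0, 0, 0.02, 0, 0, 0], [0, 0, 0, 0.01, 0, 0, 0]]

```text
clock: 46.22
eef_pos: [0.5855, 0.1312, 0.0513]
eef_rot: [[0.18, 0.984, -0.007], [0.984, -0.18, -0.001], [-0.002, -0.006, -1.0]]
ft_force: [-0.3, -0.4, -1.3]
grip_width: 0.0335
gripper_force: 30.0
```

>>> play_rows:
  targets:
    - [[0, 0, 0, 0.006, 0, 0, 0], [0, 0, 0, 0, 0, 0, 0], [0, 0, 0, 0, 0, 0, 0], [0.48, 0, 0, 0, 0, 0, 0], [0.48, 0, 0, 0, 0, 0, 0]]

```text
clock: 46.63
eef_pos: [0.5887, 0.1341, 0.05]
eef_rot: [[0.179, 0.984, 0.001], [0.984, -0.179, 0.002], [0.002, 0.0, -1.0]]
ft_force: [-0.1, 0.0, 0.6]
grip_width: 0.0413
gripper_force: 0.0
```

>>> play_rows:
  targets:
    - [[0.48, 0, 0, 0, 0, 0, 0], [0.48, 0, 0, 0, 0, 0, 0], [0.48, 0, 0, -0.04, 0, 0, 0], [0.48, 0, 0, -0.04, 0, 0, 0], [0.48, 0, 0, -0.04, 0, 0, 0]]

```text
clock: 47.05
eef_pos: [0.587, 0.1335, 0.1696]
eef_rot: [[0.179, 0.984, -0.003], [0.984, -0.179, 0.0], [-0.0, -0.003, -1.0]]
ft_force: [0.8, -0.3, 0.1]
grip_width: 0.0424
gripper_force: 0.0
```

>>> play_rows:
  targets:
    - [[0.48, 0, 0, -0.02, 0, 0, 0], [0.6, -0.0364, 0.0054, 0, 0, 0, 0], [0.6, -0.0364, 0.0054, 0, 0, 0, 0], [0.6, -0.0364, 0.0054, 0, 0, 0, 0], [0.6, -0.0364, 0.0054, 0, 0, 0, 0]]

```text
clock: 47.47
eef_pos: [0.5828, -0.0147, 0.1889]
eef_rot: [[0.178, 0.984, -0.001], [0.984, -0.178, 0.001], [0.001, -0.001, -1.0]]
ft_force: [0.6, -0.0, -0.0]
grip_width: 0.0528
gripper_force: 0.0
```

>>> play_rows:
  targets:
    - [[0.6, -0.0364, 0.0054, 0, 0, 0, 0], [0.6, -0.0364, 0.0054, 0, 0, 0, 0], [0.6, -0.0364, 0.0054, 0, 0, 0, 0], [0.6, -0.0364, 0.0054, 0, 0, 0, 0], [0.6, 0, 0, 0.008, 0, 0, 0]]

```text
clock: 47.88
eef_pos: [0.5774, -0.1705, 0.1823]
eef_rot: [[0.189, 0.982, 0.002], [0.982, -0.189, -0.004], [-0.004, 0.002, -1.0]]
ft_force: [0.4, -1.1, 0.2]
grip_width: 0.0525
gripper_force: 0.0
```

>>> play_rows:
  targets:
    - [[0.6, 0, 0, 0, 0, 0, 0], [0.6, 0, 0, 0, 0, 0, 0], [0.6, 0, 0, 0, 0, 0, 0]]

```text
clock: 48.13
eef_pos: [0.5785, -0.1588, 0.1802]
eef_rot: [[0.177, 0.984, -0.002], [0.984, -0.177, 0.002], [0.002, -0.002, -1.0]]
ft_force: [0.0, 0.1, -0.5]
grip_width: 0.0527
gripper_force: 0.0
```

```bash
python3 - <<'E'
from h import *
hover((.579,-.163),.066,"pics/w12.png")
E
```

```text
short_1 H 0.066 pos [ 0.5777 -0.162 ] cost 0.092 beta 2.361 n 422
clock 48.33 at [ 0.5785 -0.1592  0.1803] yaw 1.393 q7 0.16 | shift [-0.0029 -0.0004 -0.    ] len 0.003 | rotvec [-0.0011 -0.002  -0.9679] | shift after turn [-0.0013 -0.0026  0.    ]
descend 0.1413
```

>>> play_rows:
  targets:
    - [[0.6, -0.0027, -0.0004, 0, 0, 0, -0.1075], [0.6, 0, 0, 0, 0, 0, -0.1075], [0.6, 0, 0, 0, 0, 0, -0.1075], [0.6, 0, 0, 0, 0, 0, -0.1075], [0.6, 0, 0, 0, 0, 0, -0.1075]]

```text
clock: 48.75
eef_pos: [0.5775, -0.1624, 0.1802]
eef_rot: [[-0.356, 0.934, -0.002], [0.934, 0.356, 0.001], [0.002, -0.001, -1.0]]
ft_force: [0.4, -0.2, 0.2]
grip_width: 0.0524
gripper_force: 0.0
```

>>> play_rows:
  targets:
    - [[0.6, 0, 0, 0, 0, 0, -0.1075], [0.6, 0, 0, 0, 0, 0, -0.1075], [0.6, 0, 0, 0, 0, 0, -0.1075], [0.6, 0, 0, 0, 0, 0, -0.1075], [0.6, 0, 0, 0, 0, 0, 0]]

```text
clock: 49.17
eef_pos: [0.5774, -0.1627, 0.1803]
eef_rot: [[-0.712, 0.702, -0.002], [0.702, 0.712, 0.001], [0.002, -0.0, -1.0]]
ft_force: [-0.3, -0.7, -0.5]
grip_width: 0.0529
gripper_force: 0.0
```

>>> play_rows:
  targets:
    - [[0.6, 0, 0, 0.04, 0, 0, 0], [0.6, 0, 0, 0.04, 0, 0, 0], [0.6, 0, 0, 0.035, 0, 0, 0], [0.6, 0, 0, 0.016, 0, 0, 0], [0.6, 0, 0, 0.007, 0, 0, 0]]

```text
clock: 49.58
eef_pos: [0.575, -0.1619, 0.0389]
eef_rot: [[-0.707, 0.707, -0.007], [0.707, 0.707, 0.002], [0.006, -0.004, -1.0]]
ft_force: [-0.4, -0.8, -0.4]
grip_width: 0.0526
gripper_force: 0.0
```

>>> play_rows:
  targets:
    - [[0.6, 0, 0, 0, 0, 0, 0], [0.6, 0, 0, 0, 0, 0, 0], [0, 0, 0, 0, 0, 0, 0], [0, 0, 0, 0, 0, 0, 0], [0, 0, 0, 0, 0, 0, 0]]

```text
clock: 50.0
eef_pos: [0.578, -0.1631, 0.0435]
eef_rot: [[-0.709, 0.706, 0.0], [0.706, 0.709, 0.001], [0.0, 0.001, -1.0]]
ft_force: [0.3, -0.4, 0.5]
grip_width: 0.0364
gripper_force: 0.0
```

>>> play_rows:
  targets:
    - [[0, 0, 0, 0, 0, 0, 0], [0, 0, 0, 0, 0, 0, 0], [0, 0, 0, -0.04, 0, 0, 0], [0, 0, 0, -0.04, 0, 0, 0], [0, 0, 0, -0.04, 0, 0, 0]]

```text
clock: 50.42
eef_pos: [0.5762, -0.163, 0.1629]
eef_rot: [[-0.709, 0.706, -0.004], [0.706, 0.709, 0.001], [0.004, -0.002, -1.0]]
ft_force: [1.1, 0.4, -1.0]
grip_width: 0.0335
gripper_force: 30.0
```

>>> play_rows:
  targets:
    - [[0, 0, 0, -0.038, 0, 0, 0], [0, 0, 0, 0, 0, 0, 0.1075], [0, 0, 0, 0, 0, 0, 0.1075], [0, 0, 0, 0, 0, 0, 0.1075], [0, 0, 0, 0, 0, 0, 0.1075]]

```text
clock: 50.83
eef_pos: [0.577, -0.1631, 0.2004]
eef_rot: [[-0.345, 0.939, -0.002], [0.939, 0.345, 0.001], [0.002, -0.001, -1.0]]
ft_force: [0.4, 0.2, -0.8]
grip_width: 0.0331
gripper_force: 30.0
```

>>> play_rows:
  targets:
    - [[0, 0, 0, 0, 0, 0, 0.1075], [0, 0, 0, 0, 0, 0, 0.1075], [0, 0, 0, 0, 0, 0, 0.1075], [0, 0, 0, 0, 0, 0, 0.1075], [0, 0, 0, 0, 0, 0, 0.1075]]

```text
clock: 51.25
eef_pos: [0.5769, -0.163, 0.2]
eef_rot: [[0.184, 0.983, -0.002], [0.983, -0.184, 0.001], [0.001, -0.003, -1.0]]
ft_force: [-0.4, -0.2, -0.7]
grip_width: 0.0333
gripper_force: 30.0
```

>>> play_rows:
  targets:
    - [[0, 0, 0, 0, 0, 0, 0], [0, 0.0325, -0.0116, 0, 0, 0, 0], [0, 0.0325, -0.0116, 0, 0, 0, 0], [0, 0.0325, -0.0116, 0, 0, 0, 0], [0, 0.0325, -0.0116, 0, 0, 0, 0]]

```text
clock: 51.67
eef_pos: [0.5542, -0.0257, 0.2002]
eef_rot: [[0.176, 0.984, -0.002], [0.984, -0.176, 0.001], [0.001, -0.002, -1.0]]
ft_force: [-0.4, 0.2, -1.7]
grip_width: 0.0334
gripper_force: 30.0
```

>>> play_rows:
  targets:
    - [[0, 0.0325, -0.0116, 0, 0, 0, 0], [0, 0.0325, -0.0116, 0, 0, 0, 0], [0, 0.0325, -0.0116, 0, 0, 0, 0], [0, 0.0325, -0.0116, 0, 0, 0, 0], [0, 0.0325, -0.0116, 0, 0, 0, 0]]

```text
clock: 52.08
eef_pos: [0.5262, 0.1448, 0.2007]
eef_rot: [[0.175, 0.985, -0.002], [0.985, -0.175, 0.001], [0.001, -0.002, -1.0]]
ft_force: [0.0, -1.2, -0.8]
grip_width: 0.0335
gripper_force: 30.0
```

>>> play_rows:
  targets:
    - [[0, 0, 0, 0, 0, 0, 0], [0, 0, 0, 0, 0, 0, 0], [0, 0, 0, 0, 0, 0, 0], [0, 0, 0, 0, 0, 0, 0]]

```text
clock: 52.42
eef_pos: [0.5271, 0.1415, 0.2005]
eef_rot: [[0.18, 0.984, -0.002], [0.984, -0.18, 0.0], [0.0, -0.002, -1.0]]
ft_force: [0.1, 1.0, -1.4]
grip_width: 0.0336
gripper_force: 30.0
```

```bash
python3 - <<'E'
from h import *
go(*slot(0,.065),.048,1.396)
E
```

```text
clock 52.42 at [0.5271 0.1415 0.2005] yaw 1.390 q7 -0.46 | shift [ 0.0021 -0.0019  0.1525] len 0.153 | rotvec [-0.002  -0.0001 -0.006 ] | shift after turn [ 0.0021 -0.0022  0.1525]
```

>>> play_rows:
  targets:
    - [[0, 0.0021, -0.0019, 0.04, 0, 0, 0], [0, 0, 0, 0.04, 0, 0, 0], [0, 0, 0, 0.035, 0, 0, 0], [0, 0, 0, 0.02, 0, 0, 0], [0, 0, 0, 0.011, 0, 0, 0]]

```text
clock: 52.83
eef_pos: [0.5236, 0.1435, 0.0517]
eef_rot: [[0.18, 0.984, -0.006], [0.984, -0.181, -0.001], [-0.002, -0.006, -1.0]]
ft_force: [0.7, -0.8, 0.1]
grip_width: 0.0336
gripper_force: 30.0
```

>>> play_rows:
  targets:
    - [[0, 0, 0, 0.006, 0, 0, 0], [0, 0, 0, 0, 0, 0, 0], [0, 0, 0, 0, 0, 0, 0], [0.48, 0, 0, 0, 0, 0, 0], [0.48, 0, 0, 0, 0, 0, 0]]

```text
clock: 53.25
eef_pos: [0.5262, 0.1462, 0.0498]
eef_rot: [[0.179, 0.984, 0.0], [0.984, -0.179, 0.002], [0.002, 0.0, -1.0]]
ft_force: [0.1, -0.1, 0.5]
grip_width: 0.0411
gripper_force: 0.0
```

>>> play_rows:
  targets:
    - [[0.48, 0, 0, 0, 0, 0, 0], [0.48, 0, 0, 0, 0, 0, 0], [0.48, 0, 0, -0.04, 0, 0, 0], [0.48, 0, 0, -0.04, 0, 0, 0], [0.48, 0, 0, -0.04, 0, 0, 0]]

```text
clock: 53.67
eef_pos: [0.5247, 0.1454, 0.1697]
eef_rot: [[0.179, 0.984, -0.003], [0.984, -0.179, 0.0], [-0.0, -0.003, -1.0]]
ft_force: [0.4, 0.5, -0.2]
grip_width: 0.042
gripper_force: 0.0
```

>>> play_rows:
  targets:
    - [[0.48, 0, 0, -0.02, 0, 0, 0], [0.6, -0.0363, -0.008, 0, 0, 0, 0], [0.6, -0.0363, -0.008, 0, 0, 0, 0], [0.6, -0.0363, -0.008, 0, 0, 0, 0], [0.6, -0.0363, -0.008, 0, 0, 0, 0]]

```text
clock: 54.08
eef_pos: [0.4672, 0.0074, 0.1889]
eef_rot: [[0.178, 0.984, -0.001], [0.984, -0.178, 0.002], [0.001, -0.001, -1.0]]
ft_force: [-0.8, -0.5, 0.5]
grip_width: 0.0525
gripper_force: 0.0
```

>>> play_rows:
  targets:
    - [[0.6, -0.0363, -0.008, 0, 0, 0, 0], [0.6, -0.0363, -0.008, 0, 0, 0, 0], [0.6, -0.0363, -0.008, 0, 0, 0, 0], [0.6, -0.0363, -0.008, 0, 0, 0, 0], [0.6, -0.0363, -0.008, 0, 0, 0, 0]]

```text
clock: 54.5
eef_pos: [0.3952, -0.1642, 0.1888]
eef_rot: [[0.179, 0.984, -0.001], [0.984, -0.179, 0.002], [0.001, -0.001, -1.0]]
ft_force: [0.5, -1.5, -0.0]
grip_width: 0.0526
gripper_force: 0.0
```

>>> play_rows:
  targets:
    - [[0.6, 0, 0, 0.008, 0, 0, 0], [0.6, 0, 0, 0, 0, 0, 0], [0.6, 0, 0, 0, 0, 0, 0], [0.6, 0, 0, 0, 0, 0, 0]]

```text
clock: 54.83
eef_pos: [0.3968, -0.1616, 0.1805]
eef_rot: [[0.177, 0.984, -0.002], [0.984, -0.177, 0.001], [0.001, -0.002, -1.0]]
ft_force: [-0.0, 0.2, 0.1]
grip_width: 0.0527
gripper_force: 0.0
```

```bash
python3 - <<'E'
from h import *
hover((.398,-.165),.066,"pics/w13.png")
E
```

```text
short_1 H 0.066 pos [ 0.3978 -0.1654] cost 0.045 beta 0.826 n 444
clock 55.03 at [ 0.3967 -0.1619  0.1805] yaw 1.393 q7 0.15 | shift [-0.0032  0.0017 -0.    ] len 0.004 | rotvec [-2.200e-03 -3.000e-04  5.671e-01] | shift after turn [-0.0018  0.0032  0.    ]
descend 0.1415
```

>>> play_rows:
  targets:
    - [[0.6, -0.0032, 0.0015, 0, 0, 0, 0.1134], [0.6, 0, 0, 0, 0, 0, 0.1134], [0.6, 0, 0, 0, 0, 0, 0.1134], [0.6, 0, 0, 0, 0, 0, 0.1134], [0.6, 0, 0, 0, 0, 0, 0.1134]]

```text
clock: 55.45
eef_pos: [0.3973, -0.1658, 0.1805]
eef_rot: [[0.682, 0.731, -0.002], [0.731, -0.682, 0.001], [-0.0, -0.002, -1.0]]
ft_force: [0.1, 0.3, -0.4]
grip_width: 0.0524
gripper_force: 0.0
```

>>> play_rows:
  targets:
    - [[0.6, 0, 0, 0.04, 0, 0, 0], [0.6, 0, 0, 0.04, 0, 0, 0], [0.6, 0, 0, 0.035, 0, 0, 0], [0.6, 0, 0, 0.016, 0, 0, 0], [0.6, 0, 0, 0.007, 0, 0, 0]]

```text
clock: 55.87
eef_pos: [0.3952, -0.1652, 0.04]
eef_rot: [[0.678, 0.735, -0.007], [0.735, -0.678, 0.002], [-0.003, -0.006, -1.0]]
ft_force: [-0.3, 0.5, 1.2]
grip_width: 0.0524
gripper_force: 0.0
```

>>> play_rows:
  targets:
    - [[0.6, 0, 0, 0, 0, 0, 0], [0.6, 0, 0, 0, 0, 0, 0], [0, 0, 0, 0, 0, 0, 0], [0, 0, 0, 0, 0, 0, 0], [0, 0, 0, 0, 0, 0, 0]]

```text
clock: 56.28
eef_pos: [0.3977, -0.1661, 0.0434]
eef_rot: [[0.679, 0.734, 0.0], [0.734, -0.679, 0.001], [0.001, -0.0, -1.0]]
ft_force: [0.6, -0.1, 0.3]
grip_width: 0.0362
gripper_force: 0.0
```

>>> play_rows:
  targets:
    - [[0, 0, 0, 0, 0, 0, 0], [0, 0, 0, 0, 0, 0, 0], [0, 0, 0, -0.04, 0, 0, 0], [0, 0, 0, -0.04, 0, 0, 0], [0, 0, 0, -0.04, 0, 0, 0]]

```text
clock: 56.7
eef_pos: [0.3957, -0.1665, 0.1633]
eef_rot: [[0.68, 0.733, -0.005], [0.733, -0.68, 0.0], [-0.003, -0.004, -1.0]]
ft_force: [1.8, 0.4, -1.1]
grip_width: 0.0338
gripper_force: 30.0
```

>>> play_rows:
  targets:
    - [[0, 0, 0, -0.038, 0, 0, 0], [0, 0, 0, 0, 0, 0, -0.1134], [0, 0, 0, 0, 0, 0, -0.1134], [0, 0, 0, 0, 0, 0, -0.1134], [0, 0, 0, 0, 0, 0, -0.1134]]

```text
clock: 57.12
eef_pos: [0.3969, -0.1661, 0.2008]
eef_rot: [[0.283, 0.959, -0.001], [0.959, -0.283, 0.002], [0.001, -0.001, -1.0]]
ft_force: [0.4, -0.3, -1.8]
grip_width: 0.0338
gripper_force: 30.0
```

>>> play_rows:
  targets:
    - [[0, 0, 0, 0, 0, 0, -0.1134], [0, 0.0363, 0.001, 0, 0, 0, 0], [0, 0.0363, 0.001, 0, 0, 0, 0], [0, 0.0363, 0.001, 0, 0, 0, 0], [0, 0.0363, 0.001, 0, 0, 0, 0]]

```text
clock: 57.53
eef_pos: [0.4267, -0.0227, 0.2008]
eef_rot: [[0.18, 0.984, -0.002], [0.984, -0.18, 0.002], [0.001, -0.002, -1.0]]
ft_force: [1.7, -0.4, -1.8]
grip_width: 0.0334
gripper_force: 30.0
```

>>> play_rows:
  targets:
    - [[0, 0.0363, 0.001, 0, 0, 0, 0], [0, 0.0363, 0.001, 0, 0, 0, 0], [0, 0.0363, 0.001, 0, 0, 0, 0], [0, 0.0363, 0.001, 0, 0, 0, 0], [0, 0.0363, 0.001, 0, 0, 0, 0]]

```text
clock: 57.95
eef_pos: [0.464, 0.1552, 0.2008]
eef_rot: [[0.179, 0.984, -0.002], [0.984, -0.179, 0.001], [0.001, -0.002, -1.0]]
ft_force: [0.1, -0.4, -1.1]
grip_width: 0.0333
gripper_force: 30.0
```

>>> play_rows:
  targets:
    - [[0, 0, 0, 0, 0, 0, 0], [0, 0, 0, 0, 0, 0, 0], [0, 0, 0, 0, 0, 0, 0], [0, 0, 0, 0, 0, 0, 0]]

```text
clock: 58.28
eef_pos: [0.464, 0.1519, 0.2006]
eef_rot: [[0.181, 0.984, -0.003], [0.984, -0.181, 0.001], [0.0, -0.003, -1.0]]
ft_force: [-0.7, -0.7, -2.1]
grip_width: 0.0336
gripper_force: 30.0
```

```bash
python3 - <<'E'
from h import *
go(*slot(-.063,.065),.048,1.396)
E
```

```text
clock 58.28 at [0.464  0.1519 0.2006] yaw 1.389 q7 -0.55 | shift [ 0.0029 -0.0009  0.1526] len 0.153 | rotvec [-0.0026 -0.0001 -0.0071] | shift after turn [ 0.0029 -0.0012  0.1526]
```

>>> play_rows:
  targets:
    - [[0, 0.0029, -0.0009, 0.04, 0, 0, 0], [0, 0, 0, 0.04, 0, 0, 0], [0, 0, 0, 0.035, 0, 0, 0], [0, 0, 0, 0.02, 0, 0, 0], [0, 0, 0, 0.011, 0, 0, 0]]

```text
clock: 58.7
eef_pos: [0.4619, 0.1544, 0.0523]
eef_rot: [[0.181, 0.983, -0.006], [0.983, -0.181, -0.001], [-0.002, -0.005, -1.0]]
ft_force: [-0.0, -0.7, -0.2]
grip_width: 0.0335
gripper_force: 30.0
```

>>> play_rows:
  targets:
    - [[0, 0, 0, 0.006, 0, 0, 0], [0, 0, 0, 0, 0, 0, 0], [0, 0, 0, 0, 0, 0, 0], [0.48, 0, 0, 0, 0, 0, 0], [0.48, 0, 0, 0, 0, 0, 0]]

```text
clock: 59.12
eef_pos: [0.4648, 0.1572, 0.05]
eef_rot: [[0.179, 0.984, 0.001], [0.984, -0.179, 0.003], [0.003, 0.0, -1.0]]
ft_force: [-0.0, 0.3, -0.3]
grip_width: 0.0412
gripper_force: 0.0
```

>>> play_rows:
  targets:
    - [[0.48, 0, 0, 0, 0, 0, 0], [0.48, 0, 0, 0, 0, 0, 0], [0.48, 0, 0, -0.04, 0, 0, 0], [0.48, 0, 0, -0.04, 0, 0, 0], [0.48, 0, 0, -0.04, 0, 0, 0]]

```text
clock: 59.53
eef_pos: [0.4632, 0.1561, 0.1699]
eef_rot: [[0.179, 0.984, -0.003], [0.984, -0.179, -0.0], [-0.001, -0.003, -1.0]]
ft_force: [1.2, 0.7, -0.1]
grip_width: 0.0424
gripper_force: 0.0
```

>>> play_rows:
  targets:
    - [[0.48, 0, 0, -0.03, 0, 0, 0], [0.48, -0.032, 0.011, -0.02, 0, 0, 0], [0.48, -0.032, 0.011, -0.02, 0, 0, 0], [0.48, -0.032, 0.011, -0.02, 0, 0, 0], [0.48, -0.032, 0.011, -0.02, 0, 0, 0]]

```text
clock: 59.95
eef_pos: [0.4843, 0.0212, 0.2799]
eef_rot: [[0.178, 0.984, -0.001], [0.984, -0.178, 0.002], [0.002, -0.001, -1.0]]
ft_force: [0.3, -0.2, -0.3]
grip_width: 0.0421
gripper_force: 0.0
```

>>> play_rows:
  targets:
    - [[0, -0.032, 0.011, -0.02, 0, 0, 0], [0, -0.032, 0.011, -0.02, 0, 0, 0], [0, -0.032, 0.011, -0.02, 0, 0, 0], [0, 0, 0, 0, 0, 0, 0], [0, 0, 0, 0, 0, 0, 0]]

```text
clock: 60.37
eef_pos: [0.5003, -0.0799, 0.3396]
eef_rot: [[0.183, 0.983, 0.001], [0.983, -0.183, 0.001], [0.002, 0.001, -1.0]]
ft_force: [-0.1, 1.3, -0.3]
grip_width: 0.0121
gripper_force: 0.0
```

>>> play_rows:
  targets:
    - [[0, 0, 0, 0, 0, 0, 0], [0, 0, 0, 0, 0, 0, 0]]

```text
clock: 60.53
eef_pos: [0.4994, -0.0762, 0.3375]
eef_rot: [[0.176, 0.984, -0.004], [0.984, -0.176, 0.002], [0.001, -0.004, -1.0]]
ft_force: [-0.5, 0.1, -0.9]
grip_width: 0.0012
gripper_force: 0.0
```

```bash
python3 - <<'E'
from h import *
d=get_image("wrist");cv2.imwrite("pics/w14.png",d["img"][:,:,::-1]);np.savez("w14.npz",**d)
s=get_image("side");cv2.imwrite("pics/s14.png",cv2.resize(s["img"][80:400,160:520,::-1],(720,640))[:600]);np.savez("s14.npz",**s)
print(tool())
for row,H,xs in((-.065,.098,(-.04,.04)),(0,.082,(-.063,0,.063)),(.065,.066,(-.063,0,.063))):
    for x in xs: print(slot(x,row).round(3),np.round(strip(d,slot(x,row),H+.004)[:2],2))
E
```

```text
(60.6333, array([ 0.49950679, -0.07623298,  0.33745723]), array([[ 1.76224060e-01,  9.84343259e-01, -3.66446775e-03],
       [ 9.84349879e-01, -1.76220421e-01,  1.29585258e-03],
       [ 6.29809704e-04, -3.83547879e-03, -9.99992446e-01]]), np.float64(1.393647139683127))
[0.463 0.023] [  1.35 312.  ]
[0.542 0.009] [  1.41 329.  ]
[0.452 0.091] [  1.27 326.  ]
[0.514 0.08 ] [  1.16 330.  ]
[0.576 0.069] [  1.25 301.  ]
[0.463 0.155] [0 0]
[0.525 0.144] [0 0]
[0.587 0.133] [0 0]
```

View pics/w14.png

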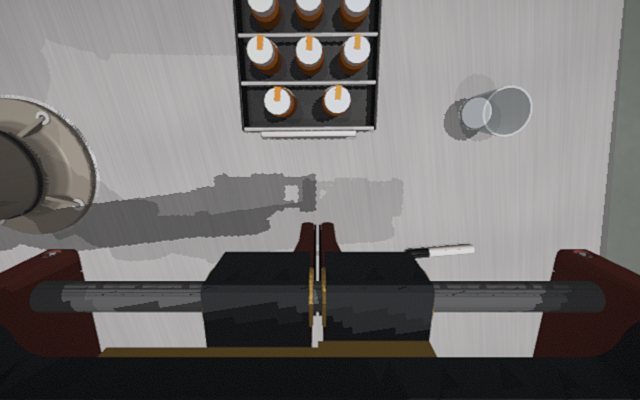

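View pics/s14.png

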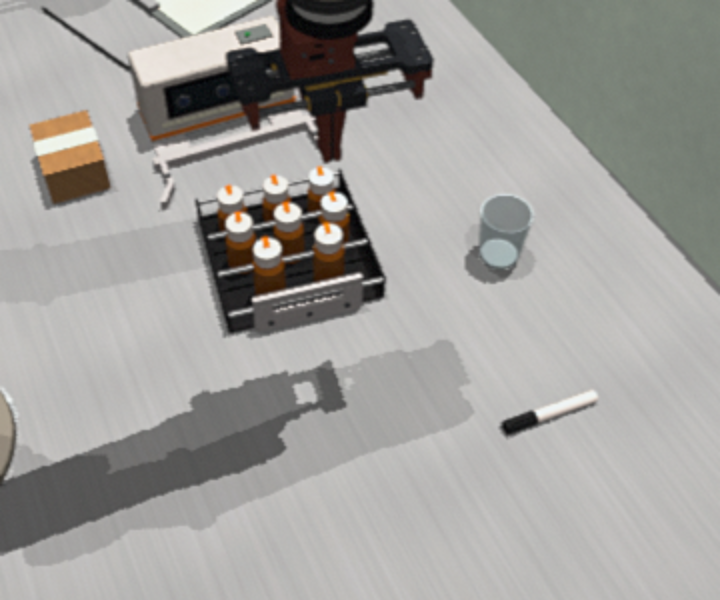

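The wrist and side views show all eight bottles standing in the right rows with their strips to the front, and the bench cleared. In the earlier view w11 the stop-bar edge ran about (136,51)-(338,27) and the guide bends were at (150,92) and (342,68). I'll work out the bay pose and the push from that.

```bash
python3 - <<'E'
from h import *
from bp import bp
d=dict(np.load("w14.npz"));T,P,Rt,a=tool()
Rc=d["R"];C=-Rc.T@d["t"];off=Rt.T@(C-P);Rct=Rc@Rt
y=1.393;D=np.array([[np.cos(y),np.sin(y),0],[np.sin(y),-np.cos(y),0],[0,0,-1]])
R=Rct@D.T;C2=np.array([.5883,.1314,.1993])+D@off
im=cv2.imread("pics/w11.png");cv2.imwrite("pics/w11z.png",cv2.resize(im[0:140,100:400],(780,364),interpolation=cv2.INTER_CUBIC))
for n,p,q in(("stop",(136,51),(338,27)),("bends",(150,92),(342,68)),("tips",(138,124),(367,96))):
    u,v=bp(p,.016,R,C2),bp(q,.016,R,C2);e=v-u;print(n,u.round(4),v.round(4),"mid",((u+v)/2).round(4),"len %.4f ang %.3f"%(np.hypot(*e),np.arctan2(e[1],e[0])))
# tray from w14
for n,p,q,z in(("rail1",(243,82),(376,82),.037),("rail2",(238,34),(379,34),.037),("handle top",(261,132),(355,132),.064)):
    u,v=bp(p,z,Rc,C),bp(q,z,Rc,C);e=v-u;print(n,u.round(4),v.round(4),"mid",((u+v)/2).round(4),"ang %.3f"%np.arctan2(e[1],e[0]))
E
```

```text
stop [0.4204 0.3057] [0.6398 0.2898] mid [0.5301 0.2978] len 0.2199 ang -0.072
bends [0.4218 0.2628] [0.6376 0.2491] mid [0.5297 0.256 ] len 0.2162 ang -0.063
tips [0.397  0.2319] [0.6608 0.2153] mid [0.5289 0.2236] len 0.2643 ang -0.063
rail1 [0.4119 0.0657] [0.6071 0.0305] mid [0.5095 0.0481] ang -0.179
rail2 [0.4204 0.1298] [0.6194 0.0938] mid [0.5199 0.1118] ang -0.179
handle top [ 0.4272 -0.01  ] [ 0.5626 -0.0344] mid [ 0.4949 -0.0222] ang -0.178
```

View pics/w11z.png

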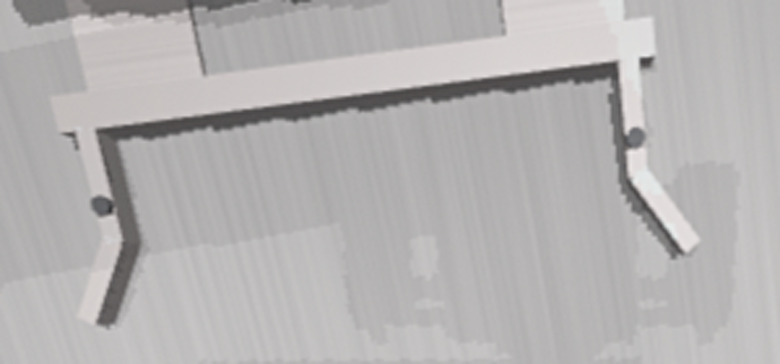

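The zoom shows the stop face between (90,130) and (620,62) and the guide bends at (122,235) and (630,170). That puts the bay origin near (0.532, 0.300), turned about +0.11 rad from the tray. I'll push the handle with the open fingers as two contact points, starting behind it.

>>> play_rows:
  targets:
    - [[1, 0.0114, -0.013, 0.03, 0, 0, 0], [1, 0, 0, 0.036, 0, 0, 0], [1, 0, 0, 0.036, 0, 0, 0], [1, 0, 0, 0.036, 0, 0, 0], [1, 0, 0, 0.036, 0, 0, 0]]

```text
clock: 61.05
eef_pos: [0.4884, -0.0629, 0.1626]
eef_rot: [[0.177, 0.984, -0.002], [0.984, -0.177, 0.001], [0.001, -0.002, -1.0]]
ft_force: [0.6, -0.0, 0.3]
grip_width: 0.0305
gripper_force: 0.0
```

>>> play_rows:
  targets:
    - [[1, 0, 0, 0.036, 0, 0, 0], [1, 0, 0, 0.036, 0, 0, 0], [1, 0, 0, 0.03, 0, 0, 0], [1, 0, 0, 0.014, 0, 0, 0], [1, 0, 0, 0.007, 0, 0, 0]]

```text
clock: 61.47
eef_pos: [0.4865, -0.0629, 0.0386]
eef_rot: [[0.177, 0.984, -0.007], [0.984, -0.177, 0.001], [-0.0, -0.007, -1.0]]
ft_force: [-0.0, -0.0, -0.4]
grip_width: 0.0637
gripper_force: 0.0
```

>>> play_rows:
  targets:
    - [[1, 0, 0, 0, 0, 0, 0], [1, 0, 0, 0, 0, 0, 0], [1, 0, 0, 0, 0, 0, 0]]

```text
clock: 61.72
eef_pos: [0.4896, -0.0637, 0.0424]
eef_rot: [[0.178, 0.984, 0.0], [0.984, -0.178, 0.001], [0.001, -0.0, -1.0]]
ft_force: [0.3, 0.5, 0.0]
grip_width: 0.0837
gripper_force: 0.0
```

```bash
python3 - <<'E'
from h import *
go(.4932,-.0374,.04,1.393)
go(.517,.0794,.04,1.503)
s=get_image("side");print([ (round(r["score"],2),np.round(r["position"],3)) for r in search_frame("side","tray_handle")])
E
```

```text
clock 61.72 at [ 0.4896 -0.0637  0.0424] yaw 1.391 q7 0.12 | shift [ 0.0265 -0.0011  0.0025] len 0.027 | rotvec [-0.0002 -0.0013 -0.0015] | shift after turn [ 0.0265 -0.0011  0.0024]
clock 61.72 at [ 0.4896 -0.0637  0.0424] yaw 1.391 q7 0.12 | shift [0.1456 0.0015 0.0026] len 0.146 | rotvec [-1.000e-04 -1.400e-03 -1.115e-01] | shift after turn [0.1446 0.0177 0.0024]
[(0.79, array([0.443, 0.033, 0.01 ]))]
```

>>> play_rows:
  targets:
    - [[1, 0.008, 0, 0, 0, 0, 0], [1, 0.008, 0, 0, 0, 0, 0], [1, 0.004, 0, 0, 0, 0, 0], [1, 0.003, 0, 0, 0, 0, 0], [1, 0.003, 0, 0, 0, 0, 0]]

```text
clock: 62.23
eef_pos: [0.493, -0.0397, 0.0416]
eef_rot: [[0.178, 0.984, -0.002], [0.984, -0.178, -0.001], [-0.002, -0.002, -1.0]]
ft_force: [-3.2, -10.6, 4.6]
grip_width: 0.0877
gripper_force: 5.3
```

>>> play_rows:
  targets:
    - [[1, 0.003, 0, 0, 0, 0, 0], [1, 0.003, 0, 0, 0, 0, 0], [1, 0.004, 0.0007, 0, 0, 0, -0.006], [1, 0.004, 0.0007, 0, 0, 0, -0.006], [1, 0.004, 0.0007, 0, 0, 0, -0.006]]

```text
clock: 62.65
eef_pos: [0.4977, -0.0243, 0.0415]
eef_rot: [[0.164, 0.986, -0.003], [0.986, -0.164, -0.002], [-0.003, -0.002, -1.0]]
ft_force: [-2.1, -9.9, 4.4]
grip_width: 0.0876
gripper_force: 5.1
```

>>> play_rows:
  targets:
    - [[1, 0.004, 0.0007, 0, 0, 0, -0.006], [1, 0.004, 0.0007, 0, 0, 0, -0.006], [1, 0.004, 0.0007, 0, 0, 0, -0.006], [1, 0.004, 0.0007, 0, 0, 0, -0.006], [1, 0.004, 0.0007, 0, 0, 0, -0.006]]

```text
clock: 63.07
eef_pos: [0.5043, -0.005, 0.0415]
eef_rot: [[0.134, 0.991, -0.003], [0.991, -0.134, -0.002], [-0.003, -0.002, -1.0]]
ft_force: [-2.4, -8.7, 3.7]
grip_width: 0.0876
gripper_force: 4.9
```

>>> play_rows:
  targets:
    - [[1, 0.004, 0.0007, 0, 0, 0, -0.006], [1, 0.004, 0.0007, 0, 0, 0, -0.006], [1, 0.004, 0.0007, 0, 0, 0, -0.006], [1, 0.003, 0, 0, 0, 0, 0], [1, 0.001, 0, 0, 0, 0, 0]]

```text
clock: 63.48
eef_pos: [0.5086, 0.0111, 0.0415]
eef_rot: [[0.116, 0.993, -0.002], [0.993, -0.116, -0.002], [-0.002, -0.002, -1.0]]
ft_force: [-1.3, -9.5, 4.1]
grip_width: 0.088
gripper_force: 5.0
```

```bash
python3 - <<'E'
from h import *
go(.517,.0794,.04,1.503);print(np.round(get_obs()["ft_force"],1))
s=get_image("side");np.savez("s15.npz",**s);cv2.imwrite("pics/s15.png",cv2.resize(s["img"][90:270,200:380,::-1],(600,600),interpolation=cv2.INTER_CUBIC))
E
```

```text
clock 63.48 at [0.5086 0.0111 0.0415] yaw 1.455 q7 0.02 | shift [0.0688 0.0004 0.0013] len 0.069 | rotvec [-0.0022  0.0023 -0.0482] | shift after turn [0.0687 0.0037 0.0015]
[-1.3 -9.5  4.1]
```

View pics/s15.png

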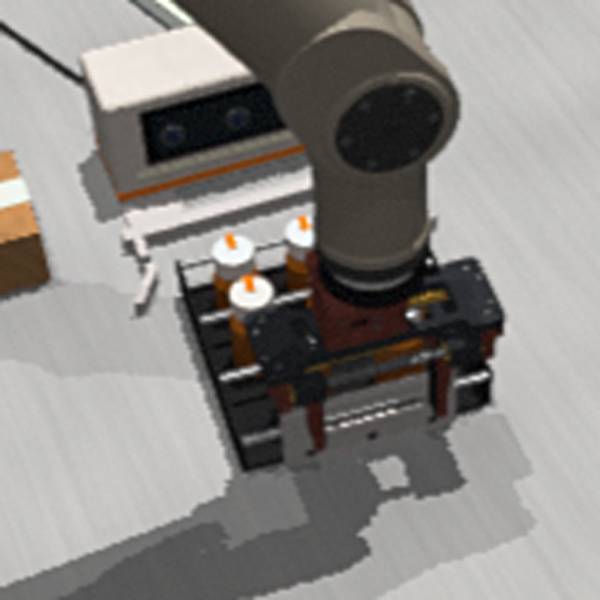

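The tray is moving squarely in front of the fingers, with its front edge at about (180,265)-(320,240) in the crop, just before the guides. Pushing on.

>>> play_rows:
  targets:
    - [[1, 0.004, 0.0006, 0, 0, 0, -0.005], [1, 0.004, 0.0006, 0, 0, 0, -0.005], [1, 0.004, 0.0006, 0, 0, 0, -0.005], [1, 0.004, 0.0006, 0, 0, 0, -0.005], [1, 0.004, 0.0006, 0, 0, 0, -0.005]]

```text
clock: 63.95
eef_pos: [0.5136, 0.03, 0.0415]
eef_rot: [[0.092, 0.996, -0.003], [0.996, -0.092, -0.002], [-0.003, -0.002, -1.0]]
ft_force: [-0.9, -9.8, 2.6]
grip_width: 0.0875
gripper_force: 5.0
```

>>> play_rows:
  targets:
    - [[1, 0.004, 0.0006, 0, 0, 0, -0.005], [1, 0.004, 0.0006, 0, 0, 0, -0.005], [1, 0.004, 0.0006, 0, 0, 0, -0.005], [1, 0.004, 0.0006, 0, 0, 0, -0.005], [1, 0.003, 0.0003, 0, 0, 0, -0.003]]

```text
clock: 64.37
eef_pos: [0.518, 0.0489, 0.0415]
eef_rot: [[0.068, 0.998, -0.002], [0.998, -0.068, -0.002], [-0.003, -0.002, -1.0]]
ft_force: [-0.7, -10.4, 3.6]
grip_width: 0.0875
gripper_force: 4.9
```

>>> play_rows:
  targets:
    - [[1, 0.004, 0, 0, 0, 0, 0], [1, 0.004, 0, 0, 0, 0, 0], [1, 0.003, 0, 0, 0, 0, 0], [1, 0.002, 0, 0, 0, 0, 0], [1, 0.001, 0, 0, 0, 0, 0]]

```text
clock: 64.78
eef_pos: [0.5189, 0.0628, 0.0415]
eef_rot: [[0.068, 0.998, -0.002], [0.998, -0.068, -0.003], [-0.003, -0.002, -1.0]]
ft_force: [-1.2, -10.0, 4.1]
grip_width: 0.088
gripper_force: 5.1
```

```bash
python3 - <<'E'
from h import *
go(.517,.0794,.04,1.503);o=get_obs();print(np.round(o["ft_force"],1),np.round(o["moment"],2))
d=get_image("wrist");np.savez("w16.npz",**d);cv2.imwrite("pics/w16.png",d["img"][:,:,::-1])
E
```

```text
clock 64.78 at [0.5189 0.0628 0.0415] yaw 1.502 q7 -0.04 | shift [ 0.0164 -0.003   0.0015] len 0.017 | rotvec [-0.0023  0.0027 -0.0006] | shift after turn [ 0.0164 -0.003   0.0015]
[ -1.2 -10.    4.1] [-2.18  0.34  0.01]
```

View pics/w16.png

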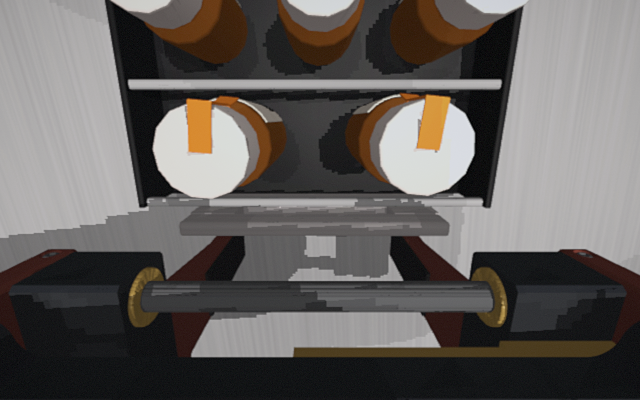

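The tray is square to the fingers, with the handle at (315,220) and the labels to the front. That was my last picture. I'll ease the tray home, watching the force.

>>> play_rows:
  targets:
    - [[1, 0.003, 0, 0, 0, 0, 0], [1, 0.003, 0, 0, 0, 0, 0], [1, 0.002, 0, 0, 0, 0, 0], [1, 0.001, 0, 0, 0, 0, 0]]

```text
clock: 65.17
eef_pos: [0.5194, 0.0717, 0.0415]
eef_rot: [[0.068, 0.998, -0.002], [0.998, -0.068, -0.003], [-0.003, -0.002, -1.0]]
ft_force: [-0.9, -10.1, 3.2]
grip_width: 0.088
gripper_force: 5.1
```

>>> play_rows:
  targets:
    - [[1, 0.001, 0, 0, 0, 0, 0], [1, 0.001, 0, 0, 0, 0, 0], [1, 0.001, 0, 0, 0, 0, 0]]

```text
clock: 65.42
eef_pos: [0.5196, 0.0743, 0.0415]
eef_rot: [[0.069, 0.998, -0.003], [0.998, -0.069, -0.003], [-0.003, -0.002, -1.0]]
ft_force: [-1.0, -9.6, 3.9]
grip_width: 0.0877
gripper_force: 5.2
```

>>> play_rows:
  targets:
    - [[1, 0.001, 0, 0, 0, 0, 0], [1, 0.001, 0, 0, 0, 0, 0]]

```text
clock: 65.58
eef_pos: [0.5197, 0.0763, 0.0415]
eef_rot: [[0.069, 0.998, -0.003], [0.998, -0.069, -0.003], [-0.003, -0.002, -1.0]]
ft_force: [-0.4, -10.6, 3.3]
grip_width: 0.0882
gripper_force: 5.2
```

>>> play_rows:
  targets:
    - [[1, 0.001, 0, 0, 0, 0, 0], [1, 0.001, 0, 0, 0, 0, 0]]

```text
clock: 65.75
eef_pos: [0.5199, 0.078, 0.0415]
eef_rot: [[0.069, 0.998, -0.003], [0.998, -0.069, -0.003], [-0.003, -0.002, -1.0]]
ft_force: [-0.7, -14.5, 4.9]
grip_width: 0.0876
gripper_force: 7.2
```

>>> play_rows:
  targets:
    - [[1, 0.001, 0, 0, 0, 0, 0], [1, 0.001, 0, 0, 0, 0, 0]]

```text
clock: 65.92
eef_pos: [0.5198, 0.078, 0.0415]
eef_rot: [[0.069, 0.998, -0.003], [0.998, -0.069, -0.005], [-0.005, -0.003, -1.0]]
ft_force: [-1.2, -18.7, 5.5]
grip_width: 0.0879
gripper_force: 9.2
```

>>> play_rows:
  targets:
    - [[1, 0.001, 0, 0, 0, 0, 0], [1, 0.001, 0, 0, 0, 0, 0], [1, 0, 0, 0, 0, 0, 0], [1, 0, 0, 0, 0, 0, 0]]

```text
clock: 66.25
eef_pos: [0.5199, 0.0781, 0.0416]
eef_rot: [[0.07, 0.998, -0.003], [0.998, -0.07, -0.007], [-0.007, -0.003, -1.0]]
ft_force: [-0.9, -20.7, 6.4]
grip_width: 0.0878
gripper_force: 10.3
```

>>> play_rows:
  targets:
    - [[1, -0.004, 0, 0, 0, 0, 0], [1, -0.01, 0, 0, 0, 0, 0], [1, -0.02, 0, 0, 0, 0, 0], [1, -0.02, 0, 0, 0, 0, 0], [1, -0.02, 0, 0, 0, 0, 0]]

```text
clock: 66.67
eef_pos: [0.5154, 0.0121, 0.0413]
eef_rot: [[0.064, 0.998, -0.002], [0.998, -0.064, 0.002], [0.001, -0.002, -1.0]]
ft_force: [0.9, -0.2, -0.3]
grip_width: 0.0879
gripper_force: 0.0
```

>>> play_rows:
  targets:
    - [[1, -0.02, 0, -0.03, 0, 0, 0], [1, -0.02, 0, -0.03, 0, 0, 0], [1, -0.02, 0, -0.03, 0, 0, 0], [1, -0.02, 0, -0.03, 0, 0, 0], [1, -0.02, 0, -0.03, 0, 0, 0]]

```text
clock: 67.08
eef_pos: [0.5088, -0.0884, 0.1927]
eef_rot: [[0.065, 0.998, -0.002], [0.998, -0.065, 0.002], [0.001, -0.002, -1.0]]
ft_force: [0.7, 0.1, 0.3]
grip_width: 0.0878
gripper_force: 0.0
```

>>> play_rows:
  targets:
    - [[1, 0, 0, -0.03, 0, 0, 0], [1, 0, 0, -0.03, 0, 0, 0], [1, 0, 0, -0.03, 0, 0, 0], [1, 0, 0, 0, 0, 0, 0], [1, 0, 0, 0, 0, 0, 0]]

```text
clock: 67.5
eef_pos: [0.5104, -0.0875, 0.2828]
eef_rot: [[0.065, 0.998, 0.002], [0.998, -0.065, 0.002], [0.002, 0.002, -1.0]]
ft_force: [-0.3, -0.3, -0.6]
grip_width: 0.0878
gripper_force: 0.0
```

```bash
python3 - <<'E'
from h import *
from bp import bp
print(tool()[1])
d=get_image("wrist");np.savez("w17.npz",**d)
b=(.532,.300);y=1.503;ex=np.array([np.sin(y),-np.cos(y)]);ey=np.array([np.cos(y),np.sin(y)]);c=np.array(b)-.1015*ey
print("expected centre",c)
for row,H,xs in((-.065,.098,(-.04,.04)),(0,.082,(-.063,0,.063)),(.065,.066,(-.063,0,.063))):
    for x in xs:
        p=c+x*ex+row*ey;print(row,p.round(3),np.round(proj(d,[[*p,H+.004]])[0]),np.round(strip(d,p,H+.004)[:2],2))
for n in("short_1","medium_1","tall_1","beaker","marker","cap_box"):
    print(n,[(round(r["score"],2),np.round(r["position"],3).tolist()) for r in search_frame("wrist",n)])
s=get_image("side");np.savez("s17.npz",**s)
for n in("short_1","medium_1","tall_1","beaker","marker","cap_box","tray"):
    print(n,[(round(r["score"],2),np.round(r["position"],3).tolist()) for r in search_frame("side",n)])
E
```

```text
[ 0.51039165 -0.08752478  0.2827987 ]
expected centre [0.52512394 0.19873318]
-0.065 [0.481 0.137] [273. -36.] [0 0]
-0.065 [0.561 0.131] [352. -36.] [0 0]
0 [0.462 0.203] [ 250. -104.] [0 0]
0 [0.525 0.199] [ 312. -103.] [0 0]
0 [0.588 0.194] [ 375. -103.] [0 0]
0.065 [0.467 0.268] [ 249. -172.] [0 0]
0.065 [0.53  0.264] [ 312. -171.] [0 0]
0.065 [0.592 0.259] [ 375. -171.] [0 0]
short_1 []
medium_1 []
tall_1 [(0.87, [0.482, 0.119, 0.029]), (0.77, [0.557, 0.118, 0.028])]
beaker [(0.9, [0.784, -0.041, 0.059])]
marker []
cap_box []
short_1 [(0.67, [0.461, 0.263, 0.066]), (0.52, [0.523, 0.258, 0.052])]
medium_1 [(0.65, [0.524, 0.187, 0.059]), (0.54, [0.459, 0.196, 0.059])]
tall_1 [(0.79, [0.479, 0.122, 0.074]), (0.54, [0.566, 0.114, 0.062])]
beaker [(0.62, [0.763, -0.046, 0.057])]
marker [(0.84, [0.68, -0.277, 0.015]), (0.21, [0.508, 0.364, 0.087])]
cap_box [(0.94, [0.292, 0.329, 0.063]), (0.73, [0.524, 0.258, 0.052]), (0.56, [0.567, 0.116, 0.064])]
tray [(0.68, [0.504, 0.133, 0.013])]
```

>>> play_rows:
  targets:
    - [[1, 0.03, 0, -0.025, 0, 0, 0], [1, 0.035, 0, -0.02, 0, 0, 0], [1, 0.035, 0, -0.02, 0, 0, 0], [1, 0.03, 0, 0, 0, 0, 0], [1, 0.02, 0, 0, 0, 0, 0]]

```text
clock: 68.67
eef_pos: [0.52, 0.0657, 0.3479]
eef_rot: [[0.062, 0.998, 0.001], [0.998, -0.062, 0.003], [0.003, 0.0, -1.0]]
ft_force: [0.1, -0.3, -0.4]
grip_width: 0.0878
gripper_force: 0.0
```

>>> play_rows:
  targets:
    - [[1, 0.03, 0, 0, 0, 0, 0], [1, 0.02, 0, 0, 0, 0, 0], [1, 0, 0, 0, 0, 0, 0], [1, 0, 0, 0, 0, 0, 0], [1, 0, 0, 0, 0, 0, 0]]

```text
clock: 69.08
eef_pos: [0.5228, 0.1107, 0.3465]
eef_rot: [[0.067, 0.998, -0.002], [0.998, -0.067, 0.001], [0.0, -0.002, -1.0]]
ft_force: [1.0, -0.7, 0.1]
grip_width: 0.0879
gripper_force: 0.0
```

```bash
python3 - <<'E'
from h import *
from scipy.optimize import minimize
print(tool()[1])
d=get_image("wrist");np.savez("w18.npz",**d)
c0=np.array([.5251,.1987])
L=[]
for row,H,xs in((-.065,.098,(-.04,.04)),(0,.082,(-.063,0,.063)),(.065,.066,(-.063,0,.063))): L+=[(row,H,x) for x in xs]
def slotp(c,y,x,row): return c+x*np.array([np.sin(y),-np.cos(y)])+row*np.array([np.cos(y),np.sin(y)])
G=cv2.cvtColor(d["img"],cv2.COLOR_RGB2GRAY).astype(np.float32)
# fit tray pose: rails (31-37 mm high, bright) against the dark floor beside them
def f(q,off=0):
    c,y=q[:2],q[2];s=0
    for yy in(-.0325,.0325):
        P=np.array([[*slotp(c,y,x,yy+k),.037-(0 if k==0 else .033)] for k in(0,) for x in np.linspace(-.095,.095,60)])
        u=proj(d,P).astype(np.float32);s-=cv2.remap(G,u[None,:,0],u[None,:,1],cv2.INTER_LINEAR).mean()
    for xx in(-.101,.101):
        for k,sg in((.006,-1),(-.006,1)):
            P=np.array([[*slotp(c,y,xx+np.sign(xx)*k,v),.04] for v in np.linspace(-.09,.09,40)])
            u=proj(d,P).astype(np.float32);s+=sg*.3*cv2.remap(G,u[None,:,0],u[None,:,1],cv2.INTER_LINEAR).mean()
    return s
best=min(((f([c0[0]+i,c0[1]+j,1.503+k]),i,j,k) for i in np.arange(-.008,.009,.002) for j in np.arange(-.012,.013,.0015) for k in np.arange(-.05,.051,.01)))
print("tray fit",best, "front", c0+best[1:3]+.1015*np.array([np.cos(1.503+best[3]),np.sin(1.503+best[3])]))
c=c0+best[1:3];y=1.503+best[3]
for row,H,x in L: p=slotp(c,y,x,row);print(row,x,proj(d,[[*p,H]])[0].round(),np.round(strip(d,p,H+.004)[:2],2))
# stop bar: brightness profile along bay y at x=0,+-60 (z .016), and tray front beyond
for x in(-.1,-.05,0,.05,.1):
    P=np.array([[*slotp(c,y,x,v),.016] for v in np.arange(.09,.13,.002)]);u=proj(d,P).astype(np.float32);print(x,cv2.remap(G,u[None,:,0],u[None,:,1],1)[0].astype(int))
E
```

```text
[0.52275826 0.11071708 0.34646486]
tray fit (np.float32(-472.47278), np.float64(0.002), np.float64(-3.469446951953614e-18), np.float64(6.938893903907228e-18)) front [0.53397606 0.29996682]
-0.065 -0.04 [288. 154.] [  1.36 267.  ]
-0.065 0.04 [344. 154.] [  1.5 240. ]
0 -0.063 [271. 106.] [  1.24 289.  ]
0 0 [316. 106.] [  1.16 301.  ]
0 0.063 [361. 106.] [  1.22 284.  ]
0.065 -0.063 [271.  58.] [  1.17 311.  ]
0.065 0 [316.  58.] [  1.61 322.  ]
0.065 0.063 [361.  58.] [  1.07 283.  ]
-0.1 [ 11  13  18  10   9  34 125 177 168 186 193 192 192 195 194 194 195 193
 190 192 192]
-0.05 [100  34  25  40  44  65 122 178 181 196 199 198 198 181 162 161 161 161
 161 162 161]
0 [176 160 157 151 139 101 127 178 182 200 202 202 202 190 168 164 165 165
 165 166 166]
0.05 [ 62  29  30  67  67  68 126 174 180 202 204 204 207 198 175 172 173 173
 173 173 172]
0.1 [ 11   8  14   9   9  38 140 189 189 207 211 211 210 210 212 211 212 212
 210 209 209]
```

```bash
python3 - <<'E'
from h import *
d=dict(np.load("w18.npz"));c=np.array([.5271,.1987]);y=1.503
ex=np.array([np.sin(y),-np.cos(y)]);ey=np.array([np.cos(y),np.sin(y)])
g=np.arange(-25,25.25,.25)/1000;X,Y=np.meshgrid(g,g)
for row,H,xs in((-.065,.098,(-.04,.04)),(0,.082,(-.063,0,.063)),(.065,.066,(-.063,0,.063))):
  for x in xs:
    p=c+x*ex+row*ey
    W=np.c_[(p[0]+X*ex[0]+Y*ey[0]).ravel(),(p[1]+X*ex[1]+Y*ey[1]).ravel(),0*X.ravel()+H+.004]
    u=proj(d,W).astype(np.float32).reshape(*X.shape,2);im=cv2.remap(d["img"],u[...,0],u[...,1],1)
    h=cv2.cvtColor(im,cv2.COLOR_RGB2HSV).astype(int)
    cap=((im.min(2)>140)&(h[...,1]<60)).astype(np.uint8)
    o=((h[...,0]>5)&(h[...,0]<26)&(h[...,1]>110)&(h[...,2]>170)&(np.hypot(X,Y)<.02)).astype(np.uint8)
    n,l,s,_=cv2.connectedComponentsWithStats(o);k=1+np.argmax(s[1:,4]);m=l==k
    n2,l2,s2,cc=cv2.connectedComponentsWithStats(cv2.morphologyEx(cap|m.astype(np.uint8),cv2.MORPH_CLOSE,np.ones((5,5),np.uint8)));k2=l2[100,100]
    q=np.c_[X[m],Y[m]]*1000;e=np.linalg.eigh(np.cov(q.T));v=e[1][:,1];v=v*np.sign(v[1])
    print(row,x,"axis off %.2f"%np.arctan2(v[0],v[1]),"sd",np.sqrt(e[0]).round(1),"strip mid",q.mean(0).round(1),"cap mid",((cc[k2]-100)*.25).round(1),"w",s2[k2,2]*.25,s2[k2,3]*.25)
E
```

```text
-0.065 -0.04 axis off 0.08 sd [1.8 4.5] strip mid [ 1.6 12. ] cap mid [1.1 3.5] w 34.5 33.25
-0.065 0.04 axis off 0.10 sd [1.9 4.2] strip mid [ 0.3 12.6] cap mid [-0.6  4.4] w 34.0 33.0
0 -0.063 axis off 0.07 sd [1.9 4.6] strip mid [ 2.6 11.9] cap mid [2.2 3. ] w 34.5 33.75
0 0 axis off 0.09 sd [1.9 4.9] strip mid [ 3.5 11.2] cap mid [2.9 2.1] w 34.25 34.75
0 0.063 axis off 0.03 sd [1.9 4.8] strip mid [ 2.7 11.6] cap mid [2.3 2.5] w 34.25 34.25
0.065 -0.063 axis off 0.04 sd [1.9 4.5] strip mid [ 3.7 11.7] cap mid [3.6 3. ] w 34.5 33.5
0.065 0 axis off 0.01 sd [1.9 4.3] strip mid [ 3.3 12.4] cap mid [3.1 3.8] w 34.0 32.75
0.065 0.063 axis off 0.06 sd [1.9 4.7] strip mid [ 4.1 11.3] cap mid [3.3 2. ] w 34.5 34.75
```

Each label is within 0.1 rad of the front and each cap within 5 mm of its row's centre line. The tray is square and home, and the arm is clear.

```bash
python3 -c "
from station import *
print(job_done())"
```

```text
the job is handed in; nothing more can be done
None
```

I stood all eight bottles (3 short, 3 medium, 2 tall) in their rows with labels to the front, pushed the tray square and home against the stop bar, and handed in the job at about 69 s of robot time. My last camera check met the limits for labels, rows and tray, but no pass/fail verdict came back.

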